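# Hang a bail-handled pail in a tipping stand and empty it into a herb drawer

### The job

Refill the herb drawer from the steel pail: lift the pail by its bail and hang it upright by its two side pins in the notches of the tipping stand, tab away from the robot, with all four nutmegs still inside, and let go. Then take the tab at its bottom rim and tip the pail over in the notches, until all four nutmegs have dropped into the drawer below. Finally let the pail down upright again and leave it hanging at rest in the notches; do not disturb the other things on the table.

Things in the scene. Friction and masses are not known exactly. Their poses are not given: they have to be found in the camera images.
- pail_axis (a point): Point on the pail's centre line, 66 mm above its underside and 19 mm below its rim, on the line of its two side pins. z up out of the mouth, y along the pins, -x towards the tab. The pins (8 mm diameter) reach 95 mm either side of the centre; each has a collar, 20 mm diameter, 69 to 73 mm from the centre. Hung in the notches, the pail turns freely about the pins and by itself hangs upright.
- tab (a point): Centre of the flat round steel tab on the pail's bottom rim: a disc 22 mm in diameter, 14 mm thick (faces across the pail's y), centre 84 mm from the pail's centre line towards -x, 13 mm above its underside, on a stem 8 mm wide. Pinched on its faces it can turn between the fingers as the pail tips. A tilted approach clears the pail's wall.
- bail_grip (a point): Centre of the round wooden grip of the bail (wire handle), 14 mm diameter, 56 mm long, lying parallel to the pins, 70 mm from the pin line. The rim of the pail is 19 mm above the pin line. The point's y is along the grip.
- bail (a joint): Lean of the bail about the pin line, rad: 0 = straight up over the pail, positive = leaning to the tab side; stops at -0.2 and 0.85. A stiff hinge (0.02 N m friction): it stays where it is left, so a lifted pail hangs upright below a bail that may still lean; look where the pins hang before lowering.
- notch_axis (a point): Point half-way between the stand's two notches, 150 mm above the table, where the pail's pin line rests when hung (to about 2 mm). y runs from notch to notch, +x along the drawer, towards the robot, the way the pail pours; -x, the far side, is the tab's side. Notches are 11 mm wide, open upwards; a funnel above widens to about 42 mm, 27 mm above this point, the top of the stand.
- drawer_in (a point): Fixed open wooden herb drawer with a dark red front, standing between the uprights: inside 266 by 132 mm, inner depth 48 mm, its rim 61 mm above the table. Point at the centre of its inner floor; x along its length, pointing to the red front (robot's side), parallel to the stand's x.
- nut0_center (a point): Centre of a loose dark whole nutmeg, 22 mm thick and 28 mm long, about 12 g, at first on the floor of the pail.
- nut1_center (a point): Centre of a loose dark whole nutmeg, 22 mm thick and 28 mm long, about 12 g, at first on the floor of the pail.
- nut2_center (a point): Centre of a loose dark whole nutmeg, 22 mm thick and 28 mm long, about 12 g, at first on the floor of the pail.
- nut3_center (a point): Centre of a loose dark whole nutmeg, 22 mm thick and 28 mm long, about 12 g, at first on the floor of the pail.
- jar: Bystander, loose: lidded white ceramic jar, 72 mm diameter, 120 mm high; origin at its underside.
- mortar: Bystander, loose: brass mortar bowl, 100 mm diameter, 75 mm high; origin at its underside.
- scoop: Bystander, loose: steel spoon lying near the robot; origin under its middle.
- brush: Bystander, loose: brush lying on the right; origin under its middle.
- weight: Bystander, loose: brass cylinder weight, 34 mm diameter, 32 mm high; origin at its underside.
- pail: The loose plain steel pail: 85 mm high, outside diameter 80 mm at the bottom, 96 mm at the rim, wall 3 mm, 0.24 to 0.38 kg with its bail, four nutmegs inside. Origin at the centre of its underside; axes as those of its pin-line point.
- stand: Fixed steel tipping stand: a 200 mm square base plate, 6 mm thick, and two uprights, 34 mm wide, inner faces 78 mm and outer faces 86 mm either side of its middle, with the notches in their tops; 5 mm of play between each upright and the pail's collar. Origin on the table below the middle; axes as those of the notch point.
Not all that is in view belongs to the job. What is shaped like the pail but red or yellow is not meant.

How it is judged:
By the outcome, as a careful person would: the job done as asked, in the order asked, and still so for the second after the job is handed in, with the robot touching nothing.
It also fails if it takes over 72 s, if anything falls off the work surface, if the arm or the gripper's body presses on something with over 40 N, if the wrist force passes 120 N, or if a joint passes its speed limit or range.

### The arm

A 6-joint arm with a two-finger parallel gripper is mounted at the origin on the work surface. World frame = base frame: x ahead of the robot, y to its left, z up, the work surface at z = 0. Lengths are in m, angles in rad, forces in N, time in s.
With the tool pointing down it reaches from about 0.35 to 0.725 m from the base axis. Payload 4.3 kg.
Tool frame: the origin (TCP) lies at the very end of the fingers, on their centre line; the grasp point (between the pads) lies 19 mm behind it; x points along the fingers, y is the direction in which the jaws open and shut, and the axes are right-handed (so a half turn about x gives the same grasp; the last joint's range is limited). The gripper opens to 85 mm and grips with 20 to 120 N. Pads are 22 mm wide; open, the fingers measure 114 mm over their backs; the gripper's body (76 mm by 85 mm) begins 54 mm behind the grasp point. The pads swing forward as they close: fully open they stand 13 mm farther back than shut.
Start: joints at [1.018, 0.377, 0.081, 1.274, 0, 1.46], TCP at [0.246, 0.52, 0.231] pointing down, gripper open.
Joint ranges: [-2.72, 2.72], [-0.84, 1.66], [-1.02, 1.22], [-1.77, 2.12], [-1.37, 1.28], [-3.14, 3.14]. Speed limits (rad/s): [2.57, 2.57, 3.14, 3.14, 3.14, 3.14].

### API

Orientations are given as a unit quaternion [w, x, y, z].
In Python, from cell import sensors, viewer, workorder, silhouettes, place_of gives the robot as it stands. The module is installed in compiled form; this text tells all that it offers.
- The arm moves only by the tool move_arm, never from a script. Its argument "series" is a list of rows, each a list of 6 numbers: the shift along the tool's x, y, z in units of 30 mm (1.0 is 30 mm), then the turn, a rotation vector about the tool's x, y, z in units of 10 degrees (1.0 is 10 degrees). In form: [[tx, ty, tz, wx, wy, wz], ...]. A call has 1 to 12 rows; each row shifts and turns the commanded pose from where the row before left it, along the tool's axes as they then stand; what a row does not reach is not made up. A row lasts 1/8 s, in which the tool goes at most 62.5 mm and 10.7 degrees, less where a joint would pass 70% of its speed; a pose out of reach is approached as far as the arm can. A call is refused whole if a number of a shift passes 1 or a number of a turn 1, either way. A call with a gripper value outside its range is refused whole. "hand" is the closure, from 0 (fully open) to 1 (shut), set as the call begins (left out, the last holds). The fingers move at their own pace and stop on an object; the grip force is fixed at half the most. Time passes only in rows, so rows that do not move let the fingers close. It gives the time, the measured TCP pose, the force and the opening at its end, in the units of the state.
- sensors.get_obs(): the state, without advancing time (a new reading comes with each control period).
- viewer.camera(name): name is "side" or "top"; returns a dict with "frame" (480x640x3 uint8, red, green, blue), "fx", "fy", "cx", "cy" (pixels), "position" and "orientation" of the camera in the world. Camera axes: x right, y up, looking along -z (the intrinsics and any distortion apply to the point x, -y, -z); pixel columns grow to the right and rows downward; lengths in m; the calibration is good to about 2 mm. A picture is of the moment at which its call begins. There is no depth.
- workorder.finish_job(): hands the job in, once; it reports no verdict.
Trained networks look in a picture, given as the dict that the camera call returned (one of the last four; its "shot" number tells which), for a name from the list of things; names that differ only in an ending like _2 or _b are one class to them, and where a whole thing is asked for, a point or a joint stands for the part that bears it (a point fixed in the world has none). Each returns a list of dicts, best first, with "confidence" (0 to 1); they miss things now and then, are a little off and sometimes report something else, mostly with a low value. They report only what shows in the picture. A call takes as long as a camera call. They do not tell look-alikes from the thing itself.
- silhouettes(picture, thing): "mask" (480x640 bool, what is visible of it) and "position" ([row, column] in pixels, amid what is visible of it).
- place_of(picture, thing): "position" ([row, column] in pixels: a listed point, or the origin of a listed thing).
The state is a dict: "time_s": time; "joint_pos": joint angles; "qd": joint speeds; "joint_torque": joint torques, N m; "tool_pos": TCP position; "tcp_rot": TCP orientation; "wrist_force": force on the tool from outside, world axes, zero at the start; "torque": the same for the moment, N m; "finger_gap": finger opening in m.
Only numpy, scipy, OpenCV 4.12 (cv2) and the standard library are available. Lean on these libraries where they do the work, as an engineer would, in place of code of your own. Each camera call takes 0.05 s, during which the arm holds its last target. There are 200 camera calls.

## Working session

There is one attempt and no reset: what is moved stays moved. The work goes in short steps, Python scripts to look and compute and a tool call to move; the robot and the scene stay as the last step left them, time stands still between calls to the robot, and variables do not carry over. Pictures are saved under pics/ and viewed, about 8 in all and at most 12, crops included, and the job is handed in when it is done.

Besides the shell and the picture viewer there is one more tool, called after "Request:" as a command line: name --pt "numbers of a row" for each row, then --argument value for the rest. move_arm: Moves the arm, as the interface text tells. Its arguments: {"type":"object","properties":{"series":{"type":"array"},"hand":{"type":"number"}},"required":["series"]}

```bash
mkdir -p pics; cat > h.py <<'E'
import numpy as np, cv2
from scipy.spatial.transform import Rotation as R
from cell import sensors, viewer, workorder, silhouettes, place_of
def rot(q): return R.from_quat([q[1],q[2],q[3],q[0]])
def ray(c,p):
    r,col=p; d=np.array([(col-c['cx'])/c['fx'],-(r-c['cy'])/c['fy'],-1.])
    d=rot(c['orientation']).apply(d); return np.array(c['position']),d/np.linalg.norm(d)
def tri(c1,p1,c2,p2):
    a,u=ray(c1,p1);b,v=ray(c2,p2)
    s=np.linalg.lstsq(np.c_[u,-v],b-a,rcond=None)[0]
    P,Q=a+s[0]*u,b+s[1]*v
    return (P+Q)/2,np.linalg.norm(P-Q)
def onz(c,p,z):
    a,u=ray(c,p); return a+u*(z-a[2])/u[2]
def proj(c,X):
    x=rot(c['orientation']).inv().apply(np.array(X)-c['position'])
    return np.array([c['cy']-c['fy']*x[1]/-x[2],c['cx']+c['fx']*x[0]/-x[2]])
def save(c,n): cv2.imwrite('pics/'+n+'.png',c['frame'][:,:,::-1])
E
python3 - <<'E'
from h import *
np.set_printoptions(precision=3,suppress=True)
t=viewer.camera('top');s=viewer.camera('side')
cv2.imwrite('pics/a.png',np.vstack([t['frame'],s['frame']])[:,:,::-1]) if 0 else (save(t,'t0'),save(s,'s0'))
for c in (t,s): print({k:v for k,v in c.items() if k!='frame'})
o=sensors.get_obs();print(o['tool_pos'],o['tcp_rot'])
for n in ['pail_axis','tab','bail_grip','notch_axis','drawer_in','pail','stand','jar','mortar','weight','scoop','brush']:
    for nm,c in (('t',t),('s',s)):
        print(n,nm,[(np.round(d['position']),round(d['confidence'],2)) for d in place_of(c,n)[:4]])
E
```

```text
{'fx': 533.7536593728664, 'fy': 533.7536593728664, 'cx': 327.2639909019162, 'cy': 236.47072566443833, 'position': array([0.279, 0.111, 1.604]), 'orientation': array([-0.702, -0.069,  0.069,  0.705]), 'shot': 1}
{'fx': 543.3426595851081, 'fy': 543.3426595851081, 'cx': 316.13906131148036, 'cy': 235.08268318009155, 'position': array([ 0.27 , -0.797,  1.193]), 'orientation': array([ 0.926,  0.343, -0.052, -0.147]), 'shot': 2}
[0.246 0.519 0.23 ] [ 0.69   0.155  0.69  -0.156]
pail_axis t [(array([270., 273.]), 0.94), (array([144., 406.]), 0.84), (array([338., 218.]), 0.77), (array([313., 147.]), 0.67)]
pail_axis s [(array([208., 274.]), 0.95), (array([139., 209.]), 0.78), (array([280., 458.]), 0.76), (array([186., 197.]), 0.72)]
tab t [(array([317., 121.]), 0.94), (array([313., 233.]), 0.84), (array([179., 397.]), 0.72), (array([251., 262.]), 0.67)]
tab s [(array([295., 421.]), 0.95), (array([204., 295.]), 0.89)]
bail_grip t [(array([316., 141.]), 0.63), (array([344., 215.]), 0.58), (array([265., 264.]), 0.55), (array([139., 412.]), 0.45)]
bail_grip s [(array([187., 277.]), 0.64), (array(
[... 284 characters left out ...]
73), (array([274., 275.]), 0.65), (array([316., 154.]), 0.62), (array([338., 224.]), 0.59)]
pail s [(array([219., 276.]), 0.98), (array([157., 212.]), 0.92), (array([294., 451.]), 0.88), (array([202., 203.]), 0.59)]
stand t []
stand s [(array([308., 333.]), 0.95)]
jar t [(array([199., 295.]), 0.79)]
jar s [(array([214., 359.]), 0.89)]
mortar t [(array([212., 226.]), 0.7)]
mortar s [(array([169., 324.]), 0.6)]
weight t [(array([186., 352.]), 0.47)]
weight s [(array([260., 394.]), 0.53), (array([191., 275.]), 0.42)]
scoop t [(array([310., 321.]), 0.57)]
scoop s [(array([267., 250.]), 0.88)]
brush t [(array([291., 498.]), 0.65)]
brush s [(array([447., 326.]), 0.94), (array([205., 276.]), 0.51)]
```

View pics/t0.png

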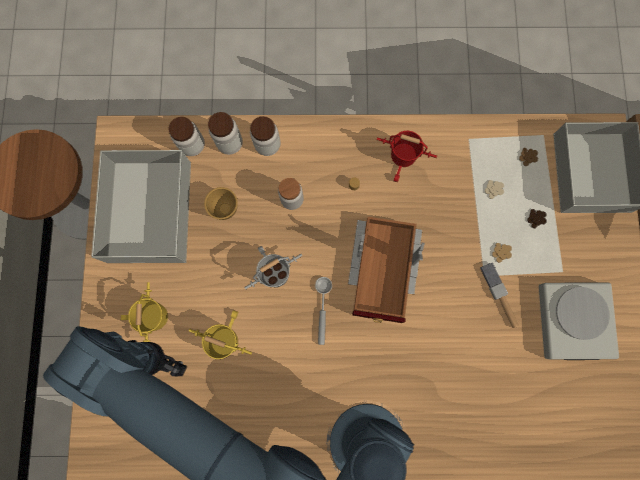

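View pics/s0.png

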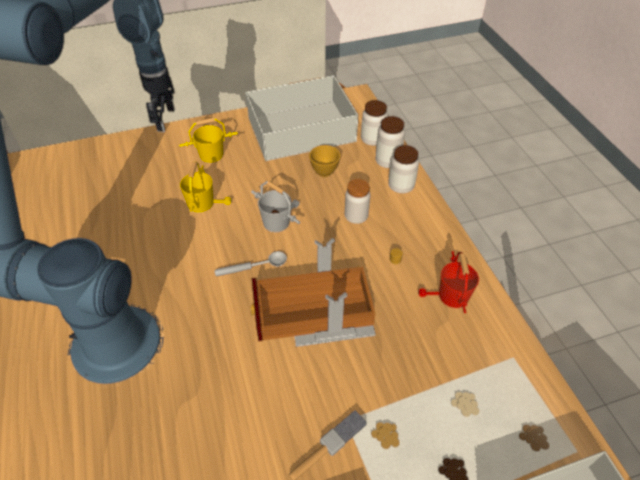

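The steel pail is at about (270,273) in the top view and (208,274) in the side view. The stand and drawer are at about (270,385) top and (300,320) side. Three coloured decoys stand around them.

```bash
python3 - <<'E'
from h import *
np.set_printoptions(precision=3,suppress=True)
t=viewer.camera('top');s=viewer.camera('side')
ref={'pail_axis':((270,273),(208,274)),'tab':((251,262),(204,295)),'bail_grip':((265,264),(187,277)),'drawer_in':((265,381),(307,313)),'pail':((274,275),(219,276)),'jar':((199,295),(214,359)),'mortar':((212,226),(169,324)),'weight':((186,352),(260,394)),'scoop':((310,321),(267,250))}
for n,(a,b) in ref.items():
    P=[]
    for c,q in ((t,a),(s,b)):
        l=[d for d in place_of(c,n) if np.hypot(*(np.array(d['position'])-q))<14]
        P.append(l[0]['position'] if l else np.array(q)); 
    print(n,np.round(P,1).tolist(),*tri(t,P[0],s,P[1]))
P=place_of(s,'notch_axis');print('notch z.15',[onz(s,d['position'],.15) for d in P])
P=place_of(s,'stand');print('stand z0',[onz(s,d['position'],.0) for d in P])
def crop(c,r0,c0,h=100,w=133): return cv2.resize(c['frame'][r0:r0+h,c0:c0+w],(399,300),interpolation=cv2.INTER_CUBIC)
im=np.vstack([np.hstack([crop(t,220,215),crop(t,210,325,120,160)]),np.hstack([crop(s,160,215),crop(s,240,245,120,160)])])
cv2.imwrite('pics/c1.png',im[:,:,::-1])
E
```

```text
pail_axis [[273.6, 274.7], [205.5, 277.1]] [0.483 0.262 0.07 ] 0.016469053256594215
tab [[249.0, 261.9], [205.4, 294.4]] [0.557 0.309 0.003] 0.004238661071185444
bail_grip [[267.5, 268.6], [185.4, 278.1]] [0.493 0.272 0.137] 0.017779531366988788
drawer_in [[267.8, 381.5], [306.0, 314.2]] [ 0.5   -0.054  0.003] 0.001110997015295341
pail [[275.9, 275.9], [220.6, 274.6]] [0.479 0.265 0.006] 0.004693486989174673
jar [[198.5, 295.2], [216.6, 359.1]] [ 0.723  0.209 -0.002] 0.007014430080469353
mortar [[206.9, 226.3], [172.6, 322.6]] [0.687 0.422 0.001] 0.009350715051295526
weight [[187.4, 353.8], [259.2, 392.3]] [0.754 0.026 0.002] 0.0018923551725801978
scoop [[308.6, 318.7], [266.8, 251.8]] [ 0.379  0.137 -0.017] 0.000573945457408259
notch z.15 [array([ 0.536, -0.073,  0.15 ])]
stand z0 [array([ 0.54 , -0.069,  0.   ])]
```

View pics/c1.png

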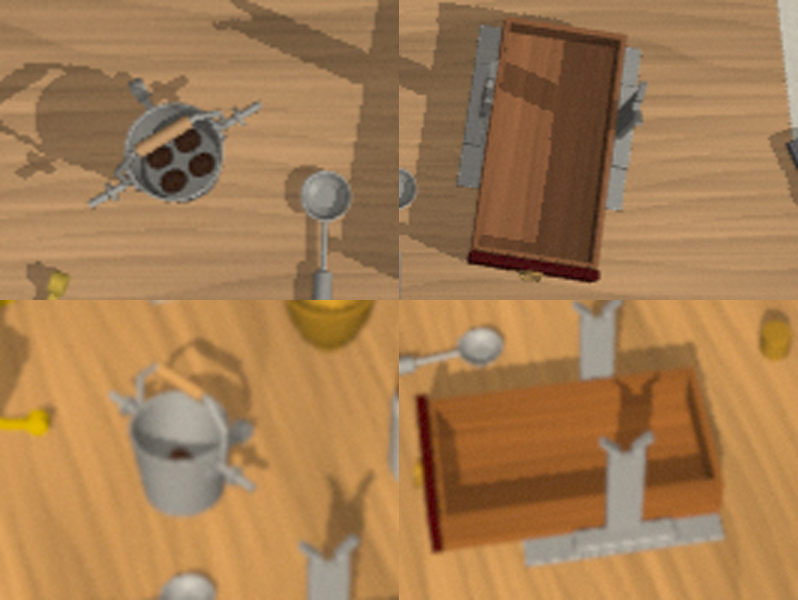

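```bash
python3 - <<'E'
from h import *
np.set_printoptions(precision=4,suppress=True)
t=viewer.camera('top');s=viewer.camera('side')
A=lambda x,y:(220+y/3,215+x/3)
B=lambda x,y:(210+y/2.5,325+(x-399)/2.494)
C=lambda x,y:(160+(y-300)/3,215+x/3)
D=lambda x,y:(240+(y-300)/2.5,245+(x-399)/2.494)
for n,a,b in [('pinL',A(92,203),C(114,395)),('pinR',A(259,104),C(254,488)),('gripL',A(140,153),C(156,367)),('gripR',A(189,124),C(203,397)),('tab',A(138,88),C(240,431)),
 ('drFL',B(470,250),D(420,397)),('drFR',B(599,270),D(434,549)),('drBL',B(504,20),D(687,371)),('drBR',B(625,37),D(720,490))]:
    print(n,*tri(t,a,s,b))
for n,p in [('notch far',D(598,318)),('notch near',D(627,454))]: print(n,onz(s,p,.15))
for n,p in [('base near L',D(526,555)),('base near R',D(720,533))]: print(n,onz(s,p,.006))
for n,p in [('base LT',B(485,26)),('base LB',B(460,186)),('base RT',B(640,50)),('base RB',B(621,210))]: print(n,onz(t,p,.006))
for n in ['pail','stand']:
  for nm,c in (('t',t),('s',s)):
    print(n,nm,[(np.round(d['position']),round(d['confidence'],2),d['mask'].sum()) for d in silhouettes(c,n)])
E
```

```text
pinL [0.4382 0.3465 0.0614] 0.0050851380101965575
pinR [0.5337 0.186  0.0612] 0.004213797993010208
gripL [0.4743 0.2917 0.1391] 0.0012499747081643597
gripR [0.5045 0.2475 0.1313] 0.005815729093088761
tab [0.5574 0.3112 0.0074] 0.0001950947627787052
drFL [0.3683 0.036  0.0635] 0.0035482444488221447
drFR [ 0.344  -0.117   0.0241] 0.008942019598582703
drBL [ 0.6435 -0.0093  0.0502] 4.7187801255322136e-05
drBR [ 0.6229 -0.1541  0.0465] 5.2162378486522234e-05
notch far [0.5505 0.011  0.15  ]
notch near [ 0.5244 -0.1499  0.15  ]
base near L [ 0.4254 -0.1413  0.006 ]
base near R [ 0.6166 -0.178   0.006 ]
base LT [0.6464 0.0108 0.006 ]
base LB [0.4497 0.0441 0.006 ]
base RT [ 0.6154 -0.1788  0.006 ]
base RB [ 0.4201 -0.1485  0.006 ]
pail t [(array([266., 270.]), 0.92, np.int64(707)), (array([316., 145.]), 0.86, np.int64(1219)), (array([340., 221.]), 0.77, np.int64(1138)), (array([149., 404.]), 0.75, np.int64(1127))]
pail s [(array([192., 199.]), 0.95, np.int64(1286)), (array([281., 453.]), 0.92, np.int64(1597)), (array([205., 275.]), 0.61, np.int64(1386))]
stand t [(array([256., 362.]), 0.7, np.int64(1151))]
stand s [(array([328., 330.]), 0.55, np.int64(1837))]
```

```bash
cat >> h.py <<'E'
def go(target,yaw=None,tilt=0,y_dir=None):
    """print shift (tool axes, units) and turn (units) to target TCP; tool x = down, tilted by tilt towards horizontal dir; tool y=y_dir"""
    o=sensors.get_obs(); Rt=rot(o['tcp_rot']); d=Rt.inv().apply(np.array(target)-o['tool_pos'])/.03
    print('t',round(o['time_s'],2),'tcp',np.round(o['tool_pos'],4),'F',np.round(o['wrist_force'],1),'gap',round(o['finger_gap'],4),'j',np.round(o['joint_pos'],2))
    if y_dir is not None:
        y=np.array(y_dir,float);y/=np.linalg.norm(y)
        h=np.cross(y,[0,0,1.]) # horizontal
        for sg in (1,-1):
            x=np.array([0,0,-1.])*np.cos(tilt)+h*sg0(tilt)*np.sin(abs(tilt)); yy=sg*y
            Rn=R.from_matrix(np.c_[x,yy,np.cross(x,yy)])
            rv=(Rt.inv()*Rn).as_rotvec()
            print('turn',np.round(np.degrees(rv)/10,2),'shift after turn',np.round(Rn.inv().apply(np.array(target)-o['tool_pos'])/.03,2))
    print('shift now',np.round(d,2)); print('axes x,y,z',np.round(Rt.as_matrix().T,3).tolist())
def sg0(t): return 1 if t>=0 else -1
E
python3 - <<'E'
from h import *
go([.489,.270,.20],y_dir=[-.853,-.522,0])
E
```

```text
t 2.7 tcp [0.2464 0.5196 0.2313] F [ 0.3 -0.4  0.2] gap 0.0854 j [ 1.02  0.38  0.08  1.27 -0.    1.46]
turn [-14.68   0.     0.  ] shift after turn [  1.04  -2.56 -11.32]
turn [ 3.32  0.   -0.  ] shift after turn [ 1.04  2.56 11.32]
shift now [ 1.04 -4.05 10.87]
axes x,y,z [[0.0, 0.0, -1.0], [0.428, 0.904, 0.0], [0.904, -0.428, 0.0]]
```

Request:
move_arm --pt "0 -0.37 0.99 0 0 0" --pt "0 -0.37 0.99 0 0 0" --pt "0 -0.37 0.99 0 0 0" --pt "0 -0.37 0.99 0 0 0" --pt "0 -0.37 0.99 0 0 0" --pt "0 -0.37 0.99 0 0 0" --pt "0 -0.37 0.99 0 0 0" --pt "0 -0.37 0.99 0 0 0" --pt "0 -0.37 0.99 0 0 0" --pt "0 -0.37 0.99 0 0 0" --pt "0 -0.35 0.97 0 0 0" --hand 0

```text
time_s: 4.08
tool_pos: [0.4897, 0.2693, 0.2314]
tcp_rot: [0.69, 0.155, 0.69, -0.155]
wrist_force: [0.5, 0.5, -0.2]
finger_gap: 0.0855
```

Request:
move_arm --pt "0 0 0 0.83 0 0" --pt "0 0 0 0.83 0 0" --pt "0 0 0 0.83 0 0" --pt "0 0 0 0.83 0 0" --pt "0 0 0 0 0 0" --hand 0.2

```text
time_s: 4.7
tool_pos: [0.489, 0.2701, 0.2313]
tcp_rot: [0.617, 0.345, 0.617, -0.345]
wrist_force: [1.1, -0.1, -0.2]
finger_gap: 0.0687
```

```bash
python3 - <<'E'
from h import *
np.set_printoptions(precision=3,suppress=True)
go([.489,.270,.116],y_dir=[-.853,-.522,0])
t=viewer.camera('top');s=viewer.camera('side')
def crop(c,r0,c0,h=100,w=133): return cv2.resize(c['frame'][r0:r0+h,c0:c0+w],(399,300),interpolation=cv2.INTER_CUBIC)
im=np.hstack([crop(t,220,215),crop(s,130,215)])
cv2.imwrite('pics/c2.png',im[:,:,::-1])
for n in ['bail_grip','tab','pail_axis']:
  print(n,[(nm,np.round(d['position']),round(d['confidence'],2)) for nm,c in (('t',t),('s',s)) for d in place_of(c,n)])
E
```

```text
t 4.7 tcp [0.489 0.27  0.231] F [ 1.1 -0.1 -0.2] gap 0.0687 j [0.39 0.34 0.03 1.26 0.   1.41]
turn [-17.99   0.    -0.  ] shift after turn [ 3.84  0.   -0.  ]
turn [ 0.01 -0.   -0.  ] shift after turn [ 3.84 -0.    0.  ]
shift now [ 3.84 -0.    0.  ]
axes x,y,z [[0.0, 0.0, -1.0], [0.852, 0.523, 0.0], [0.523, -0.852, -0.0]]
bail_grip [('t', array([140., 406.]), 0.71), ('t', array([342., 216.]), 0.49), ('t', array([315., 140.]), 0.49), ('s', array([267., 464.]), 0.78), ('s', array([121., 204.]), 0.59), ('s', array([188., 277.]), 0.55), ('s', array([170., 190.]), 0.52), ('s', array([202., 295.]), 0.4)]
tab [('t', array([314., 235.]), 0.94), ('t', array([317., 122.]), 0.77), ('t', array([180., 392.]), 0.74), ('s', array([207., 294.]), 0.87), ('s', array([200., 224.]), 0.67), ('s', array([295., 420.]), 0.57)]
pail_axis [('t', array([314., 150.]), 0.87), ('t', array([144., 406.]), 0.82), ('t', array([338., 220.]), 0.79), ('t', array([272., 275.]), 0.71), ('s', array([137., 208.]), 0.83), ('s', array([278., 456.]), 0.68), ('s', array([185., 196.]), 0.65), ('s', array([206., 274.]), 0.63)]
```

View pics/c2.png

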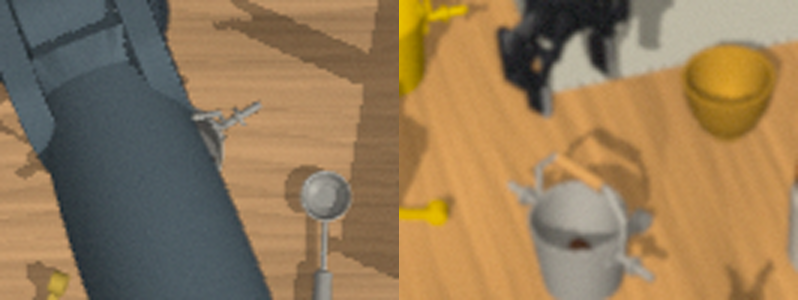

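Request:
move_arm --pt "0.96 0 0 0 0 0" --pt "0.96 0 0 0 0 0" --pt "0.96 0 0 0 0 0" --pt "0.9 0 0 0 0 0" --pt "0 0 0 0 0 0"

```text
time_s: 5.72
tool_pos: [0.487, 0.2693, 0.1159]
tcp_rot: [0.616, 0.344, 0.618, -0.347]
wrist_force: [-0.2, -0.1, -0.1]
finger_gap: 0.0685
```

Request:
move_arm --pt "0 0 0 0 0 0" --pt "0 0 0 0 0 0" --pt "0 0 0 0 0 0" --pt "0 0 0 0 0 0" --pt "0 0 0 0 0 0" --pt "0 0 0 0 0 0" --hand 1

```text
time_s: 6.48
tool_pos: [0.49, 0.2705, 0.1192]
tcp_rot: [0.617, 0.347, 0.616, -0.345]
wrist_force: [0.1, 0.6, 6.8]
finger_gap: 0.0116
```

```bash
python3 - <<'E'
from h import *
o=sensors.get_obs();print(o['tool_pos'],o['wrist_force'],o['finger_gap'])
s=viewer.camera('side');print(proj(s,o['tool_pos']))
cv2.imwrite('pics/c3.png',cv2.resize(s['frame'][150:250,215:348],(798,600),interpolation=cv2.INTER_CUBIC)[:,:,::-1])
E
```

```text
[0.48997441 0.27050495 0.11918498] [0.08558159 0.58697597 6.79467347] 0.011574531010035695
[191.31331116 274.65346093]
```

View pics/c3.png

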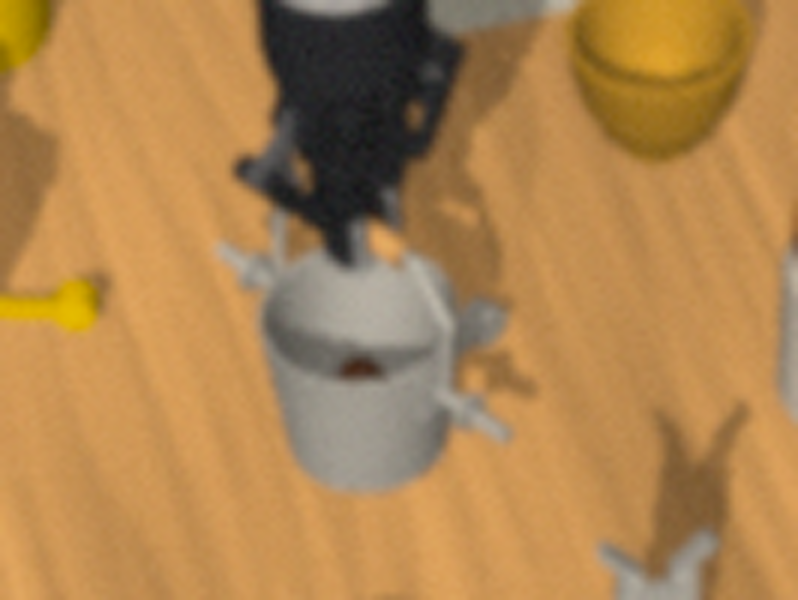

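Request:
move_arm --pt "-0.3 0 0 0 0 0" --pt "-0.5 0 0 0 0 0" --pt "-0.5 0 0 0 0 0" --pt "0 0 0 0 0 0" --pt "0 0 0 0 0 0"

```text
time_s: 7.15
tool_pos: [0.4889, 0.2701, 0.1568]
tcp_rot: [0.617, 0.346, 0.617, -0.346]
wrist_force: [0.3, -0.5, -3.2]
finger_gap: 0.0119
```

```bash
python3 - <<'E'
from h import *
o=sensors.get_obs();print(o['tool_pos'],o['wrist_force'],o['finger_gap'],o['torque'])
s=viewer.camera('side');t=viewer.camera('top')
cv2.imwrite('pics/c4.png',np.hstack([cv2.resize(c['frame'][a:a+120,b:b+120],(400,400),interpolation=cv2.INTER_CUBIC) for c,a,b in ((t,210,215),(s,120,215))])[:,:,::-1])
E
```

```text
[0.48892257 0.2700763  0.15684797] [ 0.26659814 -0.4706305  -3.19209675] 0.011862454621995873 [ 0.01130073 -0.00767615 -0.01340042]
```

View pics/c4.png

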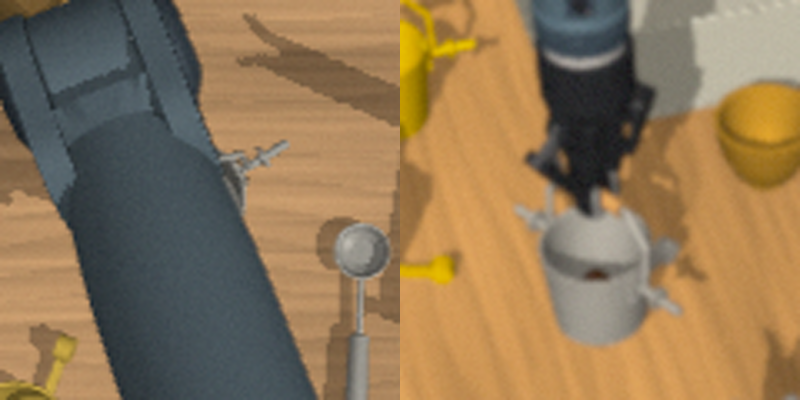

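Request:
move_arm --pt "-0.4 0 0 0.2 0 0" --pt "-0.7 0 0 0.4 0 0" --pt "-0.8 0 0 0.6 0 0" --pt "-0.8 0 0 0.6 0 0" --pt "-0.8 0 0 0.6 0 0" --pt "-0.8 0 0 0.6 0 0" --pt "-0.7 0 0 0.5 0 0" --pt "-0.5 0 0 0.35 0 0" --pt "-0.3 0 0 0.18 0 0" --pt "0 0 0 0 0 0"

```text
time_s: 8.5
tool_pos: [0.4893, 0.2702, 0.3316]
tcp_rot: [0.46, 0.538, 0.46, -0.537]
wrist_force: [0.1, -0.4, -3.5]
finger_gap: 0.0126
```

```bash
python3 - <<'E'
from h import *
go([.541,-.070,.33],y_dir=[.987,-.16,0])
E
```

```text
t 8.5 tcp [0.4893 0.2702 0.3316] F [ 0.1 -0.4 -3.5] gap 0.0126 j [0.39 0.34 0.29 1.52 0.   2.12]
turn [ 0.03 -0.   -0.01] shift after turn [ 0.05  3.52 10.92]
turn [-1.797e+01  1.000e-02 -1.000e-02] shift after turn [  0.05  -3.52 -10.92]
shift now [ 0.05  3.45 10.94]
axes x,y,z [[0.001, 0.001, -1.0], [0.988, -0.154, 0.001], [-0.154, -0.988, -0.001]]
```

Request:
move_arm --pt "0 0.13 0.4 0 0 0" --pt "0 0.22 0.7 0 0 0" --pt "0 0.28 0.9 0 0 0" --pt "0 0.28 0.9 0 0 0" --pt "0 0.28 0.9 0 0 0" --pt "0 0.28 0.9 0 0 0" --pt "0 0.29 0.9 0 0 0" --pt "0 0.29 0.9 0 0 0" --pt "0 0.29 0.9 0 0 0" --pt "0 0.29 0.9 0 0 0" --pt "0 0.29 0.9 0 0 0" --pt "0 0.26 0.8 0 0 0"

```text
time_s: 10.0
tool_pos: [0.5362, -0.0428, 0.33]
tcp_rot: [-0.459, -0.537, -0.46, 0.538]
wrist_force: [-0.2, 1.2, -4.9]
finger_gap: 0.0118
```

Request:
move_arm --pt "0 0.2 0.6 0 0 0" --pt "0.5 0.1 0.3 0 0 0" --pt "0.7 0 0 0 0 0" --pt "0.6 0 0 0 0 0" --pt "0.4 0 0 0 0 0" --pt "0 0 0 0 0 0" --pt "0 0 0 0 0 0"

```text
time_s: 10.88
tool_pos: [0.542, -0.0692, 0.2656]
tcp_rot: [0.46, 0.537, 0.46, -0.537]
wrist_force: [-0.6, -0.2, -3.1]
finger_gap: 0.0121
```

```bash
python3 - <<'E'
from h import *
go([.541,-.070,.20],y_dir=[.987,-.16,0])
s=viewer.camera('side');t=viewer.camera('top')
for c in (t,s):
  for n in ['pail_axis','tab','notch_axis']: print(n,[(np.round(d['position'],1),round(d['confidence'],2)) for d in place_of(c,n)])
print('expected pin centre',proj(t,[.536,-.069,.223]),proj(s,[.536,-.069,.223]))
print('proj notches',proj(s,[.549,.011,.15]),proj(s,[.523,-.149,.15]))
cv2.imwrite('pics/c5.png',np.hstack([cv2.resize(c['frame'][a:a+150,b:b+100],(400,600),interpolation=cv2.INTER_CUBIC) for c,a,b in ((t,200,335),(s,200,280))])[:,:,::-1])
E
```

```text
t 10.88 tcp [ 0.542  -0.0692  0.2656] F [-0.6 -0.2 -3.1] gap 0.0121 j [-0.24  0.31  0.07  1.33  0.    1.48]
turn [ 0.03  0.   -0.01] shift after turn [ 2.19 -0.03  0.03]
turn [-1.797e+01  1.000e-02  0.000e+00] shift after turn [ 2.19  0.03 -0.03]
shift now [ 2.19 -0.03  0.03]
axes x,y,z [[0.001, -0.0, -1.0], [0.988, -0.154, 0.001], [-0.154, -0.988, 0.0]]
pail_axis [(array([340.2, 219.5]), 0.92), (array([241.5, 393.3]), 0.87), (array([314.1, 145.9]), 0.87), (array([145.1, 404.9]), 0.6), (array([292.5, 495.7]), 0.59)]
tab [(array([316.4, 123.8]), 0.93), (array([312.3, 231.2]), 0.58), (array([243. , 392.7]), 0.55)]
notch_axis []
pail_axis [(array([183.5, 195.6]), 0.88), (array([142.3, 207.1]), 0.75), (array([281.7, 457. ]), 0.74), (array([257.4, 328.8]), 0.55)]
tab [(array([202.5, 223.8]), 0.94), (array([269.6, 365.1]), 0.92), (array([261.5, 396.5]), 0.59), (array([294.2, 420.4]), 0.58)]
notch_axis []
expected pin centre [242.6519688  395.36743385] [254.19324496 330.21724179]
proj notches [247.35406396 324.23519363] [301.45567439 335.71579649]
```

View pics/c5.png

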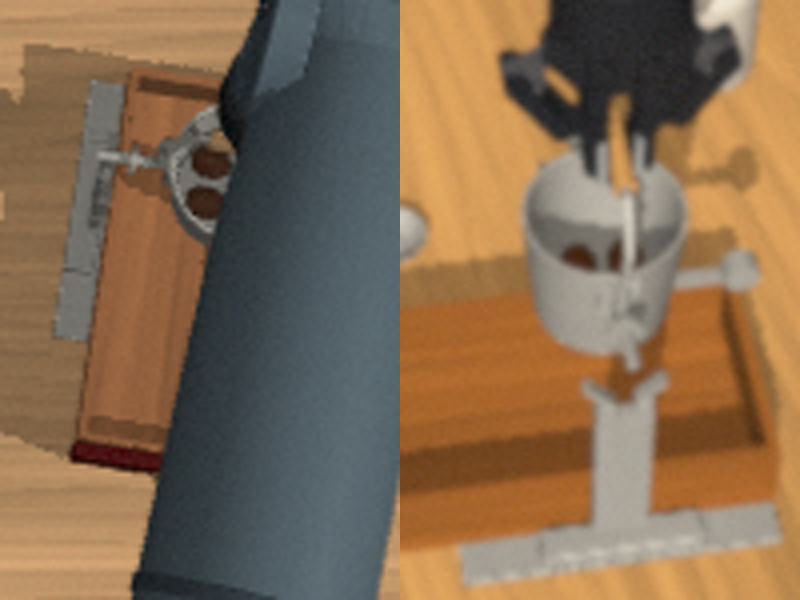

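```bash
python3 - <<'E'
from h import *
s=viewer.camera('side');t=viewer.camera('top')
z=.2146
for z in (.2146,.219):
 n=onz(s,(291.3,338.75),z); f=onz(t,(239.25,359.5),z); tab=onz(s,(200+272/4,280+(742-400)/4),z-.053)
 print(n,f,'mid',(n+f)/2,'len',np.linalg.norm(n-f),'tab',tab)
# notch bottom near in side picture at outer face; V bottom edge z~.15+
print('near notch V bottom',[onz(s,(300,336.25),zz) for zz in (.15,.155)])
print('near upright funnel tips',onz(s,(200+385/4,280+(587-400)/4),.177),onz(s,(200+378/4,280+(664-400)/4),.177))
print('far upright top in top view',onz(t,(200+205/4,335+99/4),.177),onz(t,(200+180/4,335+103/4),.177))
E
```

```text
[ 0.52233892 -0.16632048  0.2146    ] [0.54716045 0.0247108  0.2146    ] mid [ 0.53474968 -0.07080484  0.2146    ] len 0.19263711287502325 tab [ 0.61885722 -0.08876394  0.1616    ]
[ 0.52120281 -0.1691593   0.219     ] [0.54631048 0.02498504 0.219     ] mid [ 0.53375665 -0.07208713  0.219     ] len 0.1957611373496243 tab [ 0.61736765 -0.09178779  0.166     ]
near notch V bottom [array([ 0.5254839 , -0.14562297,  0.15      ]), array([ 0.52425777, -0.14874829,  0.155     ])]
near upright funnel tips [ 0.50193034 -0.14634517  0.177     ] [ 0.54463595 -0.15537361  0.177     ]
far upright top in top view [0.52129469 0.0222271  0.177     ] [0.53849891 0.01922946 0.177     ]
```

Request:
move_arm --pt "0.4 0.05 0 0 0 0" --pt "0.5 0 0 0 0 0" --pt "0.4 0 0 0 0 0" --pt "0.3 0 0 0 0 0" --pt "0.2 0 0 0 0 0" --pt "0 0 0 0 0 0" --pt "0 0 0 0 0 0"

```text
time_s: 12.25
tool_pos: [0.543, -0.0693, 0.2111]
tcp_rot: [-0.46, -0.537, -0.46, 0.537]
wrist_force: [-0.8, 0.7, -4.1]
finger_gap: 0.0119
```

Request:
move_arm --pt "0.15 0 0 0 0 0" --pt "0.1 0 0 0 0 0" --pt "0.1 0 0 0 0 0" --pt "0 0 0 0 0 0"

```text
time_s: 12.75
tool_pos: [0.5448, -0.0696, 0.2027]
tcp_rot: [0.461, 0.538, 0.459, -0.536]
wrist_force: [-1.3, 0.8, 6.6]
finger_gap: 0.012
```

```bash
python3 - <<'E'
from h import *
s=viewer.camera('side');t=viewer.camera('top')
print(proj(s,[.5365-.0152,-.0695-.0938,.15]))
cv2.imwrite('pics/c6.png',np.hstack([cv2.resize(c['frame'][a:a+120,b:b+80],(400,600),interpolation=cv2.INTER_CUBIC) for c,a,b in ((t,200,335),(s,230,290))])[:,:,::-1])
E
```

```text
[306.66442484 337.09547111]
```

View pics/c6.png

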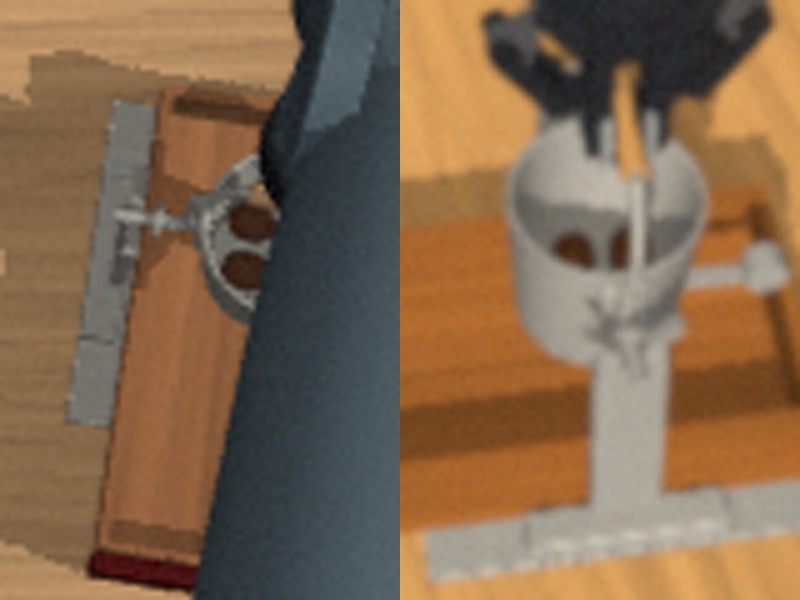

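```bash
python3 - <<'E'
from h import *
s=viewer.camera('side');t=viewer.camera('top')
c0=np.array([.5365,-.0695,0]);a=np.radians(170.8);X=np.array([np.cos(a),np.sin(a),0]);Y=np.array([-np.sin(a),np.cos(a),0]);Z=np.array([0,0,1.])
P=lambda x,y,z:c0+x*X+y*Y+z*Z
f=lambda q:((q[1]-335)*5,(q[0]-200)*5)
g=lambda q:((q[1]-290)*5+400,(q[0]-230)*5)
for n,p in [('base far -x',P(-.1,-.1,.006)),('base far +x',P(.1,-.1,.006)),('upr far tip -x',P(-.021,-.082,.177)),('upr far tip +x',P(.021,-.082,.177)),('upr far foot +x',P(.017,-.082,.006)),('pin far tip',P(0,-.095,.15)),('pin near tip',P(0,.095,.15)),('near tip -x',P(-.021,.082,.177)),('near tip +x',P(.021,.082,.177)),('base near -x',P(-.1,.1,.006)),('base near +x',P(.1,.1,.006)),('tab',P(-.084,0,.097))]:
    print(n,np.round(f(proj(t,p))),np.round(g(proj(s,p))))
E
```

```text
base far -x [118.  94.] [746. 206.]
base far +x [ 70. 415.] [381. 253.]
upr far tip -x [148. 167.] [615.  46.]
upr far tip +x [137. 242.] [530.  56.]
upr far foot +x [120. 285.] [539. 260.]
pin far tip [116. 210.] [568.  66.]
pin near tip [457. 263.] [635. 383.]
near tip -x [447. 213.] [678. 320.]
near tip +x [437. 289.] [586. 332.]
base near -x [442. 144.] [828. 525.]
base near +x [401. 467.] [429. 581.]
tab [294. 111.] [766. 260.]
```

Request:
move_arm --pt "0 0 0 0 0 0" --pt "0 0 0 0 0 0" --pt "0 0 0 0 0 0" --pt "0 0 0 0 0 0" --hand 0.3

```text
time_s: 13.45
tool_pos: [0.5431, -0.0693, 0.2002]
tcp_rot: [-0.46, -0.537, -0.46, 0.537]
wrist_force: [-0.8, 0.2, 0.4]
finger_gap: 0.0599
```

Request:
move_arm --pt "-0.5 0 0 0 0 0" --pt "-0.9 0 0 0 0 0" --pt "-0.9 0 0 0 0 0" --pt "-0.9 0 0 0 0 0" --pt "0 1 0 0 0 0" --pt "0 1 0 0 0 0" --pt "0 1 0 0 0 0" --pt "0 1 0 0 0 0" --pt "0 0 0 0 0 0"

```text
time_s: 14.58
tool_pos: [0.663, -0.0882, 0.2955]
tcp_rot: [-0.46, -0.537, -0.46, 0.537]
wrist_force: [-0.2, 0.3, 0.0]
finger_gap: 0.0599
```

```bash
python3 - <<'E'
from h import *
s=viewer.camera('side');t=viewer.camera('top')
go([.6,-.08,.3])
for c in (t,s):
  for n in ['pail_axis','tab','bail_grip']: print(n,[(np.round(d['position'],1),round(d['confidence'],2)) for d in place_of(c,n)])
cv2.imwrite('pics/c7.png',np.hstack([cv2.resize(c['frame'][a:a+120,b:b+80],(400,600),interpolation=cv2.INTER_CUBIC) for c,a,b in ((t,200,335),(s,230,290))])[:,:,::-1])
E
```

```text
t 14.68 tcp [ 0.6616 -0.0878  0.2968] F [-0.6 -0.1 -1.2] gap 0.0596 j [-0.23  0.6   0.61  1.58  0.    1.5 ]
shift now [-0.11 -2.07  0.06]
axes x,y,z [[0.0, 0.0, -1.0], [0.988, -0.154, 0.0], [-0.154, -0.988, -0.0]]
pail_axis [(array([146.3, 407.2]), 0.7), (array([247. , 392.1]), 0.68), (array([335.4, 218.7]), 0.6), (array([314.7, 147.7]), 0.59)]
tab [(array([182.7, 394.6]), 0.9), (array([317.1, 124.4]), 0.87), (array([313.2, 230.7]), 0.73)]
bail_grip [(array([140.5, 407.8]), 0.57), (array([312.5, 141.1]), 0.5), (array([240.8, 395.7]), 0.49), (array([267.1, 385.2]), 0.49), (array([344.6, 215.9]), 0.45)]
pail_axis [(array([187.2, 195.2]), 0.83), (array([139.6, 208. ]), 0.83), (array([271.1, 331.7]), 0.78), (array([280.9, 457.8]), 0.64), (array([283.2, 328.6]), 0.37)]
tab [(array([202.1, 225. ]), 0.78), (array([283.9, 363.2]), 0.65)]
bail_grip [(array([119.6, 202.6]), 0.65), (array([172.5, 190.4]), 0.62), (array([256.4, 335.2]), 0.46), (array([265.6, 464.8]), 0.46)]
```

View pics/c7.png

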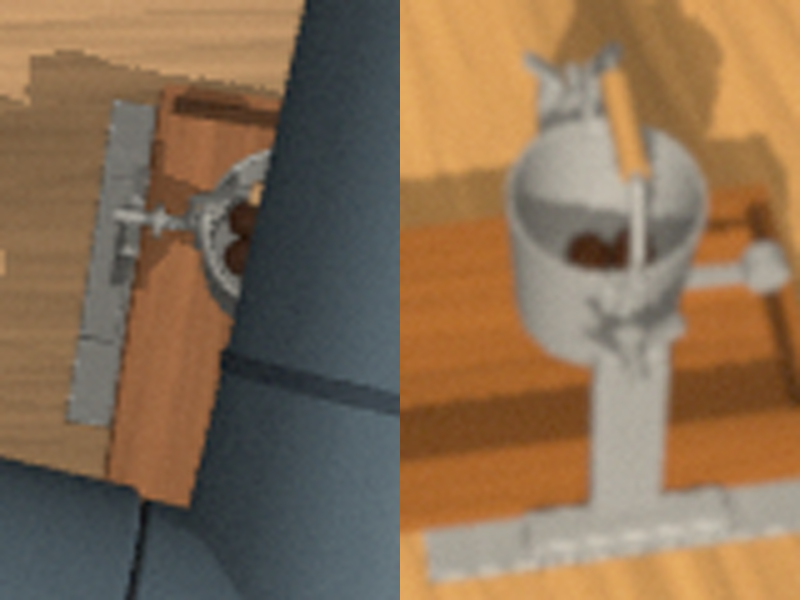

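Request:
move_arm --pt "0.2 0 0 -0.9 0 0" --pt "0.2 0 0 -0.9 0 0" --pt "0.2 0 0 -0.9 0 0" --pt "0.2 0 0 -0.9 0 0" --pt "0.2 0 0 -0.9 0 0" --pt "0.2 0 0 -0.9 0 0" --pt "0.2 0 0 -0.9 0 0" --pt "0.2 0 0 -0.9 0 0" --pt "0.2 0 0 -0.9 0 0" --pt "0.2 0 0 -0.9 0 0"

```text
time_s: 16.23
tool_pos: [0.6614, -0.0878, 0.2366]
tcp_rot: [0.705, 0.053, 0.705, -0.053]
wrist_force: [-0.5, 0.3, 0.1]
finger_gap: 0.0599
```

Request:
move_arm --pt "0.3 0 0 0 0.5 0" --pt "0.3 0 0 0 0.5 0" --pt "0.3 0 0 0 0.5 0" --pt "0.3 0 0 0 0.5 0" --pt "0 0 0 0 0 0" --pt "0 0 0 0 0 0"

```text
time_s: 16.98
tool_pos: [0.6538, -0.0868, 0.1993]
tcp_rot: [0.574, 0.063, 0.815, -0.045]
wrist_force: [0.2, 0.9, 0.8]
finger_gap: 0.0598
```

```bash
python3 - <<'E'
from h import *
go([.640,-.086,.154],y_dir=[.16,.987,0],tilt=np.radians(-20))
E
```

```text
t 16.98 tcp [ 0.6538 -0.0868  0.1993] F [0.2 0.9 0.8] gap 0.0598 j [-0.22  1.08  1.22  2.06 -0.02 -0.06]
turn [0.03 0.04 0.01] shift after turn [ 1.57 -0.05  0.09]
turn [-17.97  -0.02   0.06] shift after turn [ 1.57  0.05 -0.09]
shift now [ 1.58 -0.05  0.08]
axes x,y,z [[-0.332, 0.052, -0.942], [0.154, 0.988, -0.0], [0.931, -0.145, -0.336]]
```

```bash
cat > kin.py <<'E'
from h import *
from scipy.optimize import least_squares
D=np.array([[.377,.081,.5750,.2313],[.34,.03,.5586,.231],[.34,.29,.5589,.3316],[.31,.07,.5464,.2656],[.6,.61,.6674,.2968]])
o=sensors.get_obs();j=o['joint_pos']
rows=[(a,b,np.pi/2,r,z) for a,b,r,z in D]+[(1.08,1.22,1.92,.6595,.1993)]
A=[];B=[]
for a,b,p,r,z in rows:
    d=a-b
    A+=[[1,0,np.sin(a),np.cos(d),np.sin(d),np.cos(p)],[0,1,np.cos(a),-np.sin(d),np.cos(d),-np.sin(p)]];B+=[r,z]
# regularise weakly
sol=np.linalg.lstsq(np.vstack([A,1e-3*np.eye(6)]),np.r_[B,np.zeros(6)],rcond=None)[0]
def fk(a,b,p):
    d=a-b;return np.array([[1,0,np.sin(a),np.cos(d),np.sin(d),np.cos(p)],[0,1,np.cos(a),-np.sin(d),np.cos(d),-np.sin(p)]])@sol
def ik(r,z,p):
    q=least_squares(lambda v:fk(v[0],v[1],p)-[r,z],[.8,.7]).x
    return np.r_[q,p-q[0]+q[1]]
E
python3 - <<'E'
from kin import *
print(sol,np.abs(np.array(A)@sol-B).max(),j,rot(o['tcp_rot']).as_matrix()[:,0])
T=np.array([.6194,-.0829,.097])
for tilt in (8,12,15,18,20):
  for back in (.019,-.03,-.061):
    b=np.radians(tilt);r=np.hypot(T[0],T[1])-np.sin(b)*back;z=T[2]-np.cos(b)*back
    print(tilt,back,np.round([r,z],3),np.round(ik(r,z,np.pi/2+b),2))
E
```

```text
[0.0158365  0.26422316 0.48755877 0.37716211 0.06664888 0.43990303] 0.0018751299538098953 [-0.21799113  1.07763654  1.22035066  2.05581668 -0.02128781 -0.05952766] [-0.33224592  0.05179397 -0.94176963]
8 0.019 [0.622 0.078] [0.68 0.16 1.19]
8 -0.03 [0.629 0.127] [0.67 0.27 1.31]
8 -0.061 [0.633 0.157] [0.66 0.34 1.39]
12 0.019 [0.621 0.078] [0.75 0.27 1.3 ]
12 -0.03 [0.631 0.126] [0.74 0.39 1.43]
12 -0.061 [0.638 0.157] [0.75 0.48 1.52]
15 0.019 [0.62  0.079] [0.8  0.35 1.39]
15 -0.03 [0.633 0.126] [0.8  0.49 1.52]
15 -0.061 [0.641 0.156] [0.82 0.6  1.61]
18 0.019 [0.619 0.079] [0.85 0.44 1.48]
18 -0.03 [0.634 0.126] [0.87 0.61 1.62]
18 -0.061 [0.644 0.155] [0.9  0.73 1.72]
20 0.019 [0.618 0.079] [0.89 0.5  1.54]
20 -0.03 [0.635 0.125] [0.92 0.69 1.69]
20 -0.061 [0.646 0.154] [0.96 0.84 1.8 ]
```

Request:
move_arm --pt "0.6 -0.05 0.08 0 0 0" --pt "0.7 0 0 0 0 0" --pt "0.7 0 0 0 0 0" --pt "0.7 0 0 0 0 0" --pt "0.6 0 0 0 0 0" --pt "0.5 0 0 0 0 0" --pt "0.3 0 0 0 0 0" --pt "0 0 0 0 0 0"

```text
time_s: 17.98
tool_pos: [0.6152, -0.0822, 0.0846]
tcp_rot: [0.575, 0.063, 0.814, -0.045]
wrist_force: [-0.0, -0.3, 0.9]
finger_gap: 0.0599
```

```bash
python3 - <<'E'
from h import *
go([.613,-.082,.079],y_dir=[.16,.987,0],tilt=np.radians(-20))
s=viewer.camera('side');t=viewer.camera('top')
print([(np.round(d['position'],1),round(d['confidence'],2)) for d in place_of(s,'tab')])
cv2.imwrite('pics/c8.png',np.hstack([cv2.resize(c['frame'][a:a+120,b:b+80],(400,600),interpolation=cv2.INTER_CUBIC) for c,a,b in ((t,180,355),(s,200,320))])[:,:,::-1])
o=sensors.get_obs();x=rot(o['tcp_rot']).as_matrix()[:,0];q=proj(s,np.array(o['tool_pos'])-.019*x);print('grasp pt in crop',(q[1]-320)*5+400,(q[0]-200)*5)
E
```

```text
t 17.98 tcp [ 0.6152 -0.0822  0.0846] F [-0.  -0.3  0.9] gap 0.0599 j [-0.22  0.88  0.51  1.54 -0.02 -0.06]
turn [0.03 0.05 0.01] shift after turn [ 0.2  -0.   -0.01]
turn [-17.97  -0.02   0.08] shift after turn [0.2  0.   0.01]
shift now [ 0.2  -0.   -0.01]
axes x,y,z [[-0.33, 0.051, -0.943], [0.154, 0.988, -0.0], [0.931, -0.145, -0.334]]
[(array([283.1, 362.3]), 0.94), (array([295.9, 420.5]), 0.94), (array([203.2, 223.5]), 0.56)]
grasp pt in crop 620.2562114392165 403.64039236555584
```

View pics/c8.png

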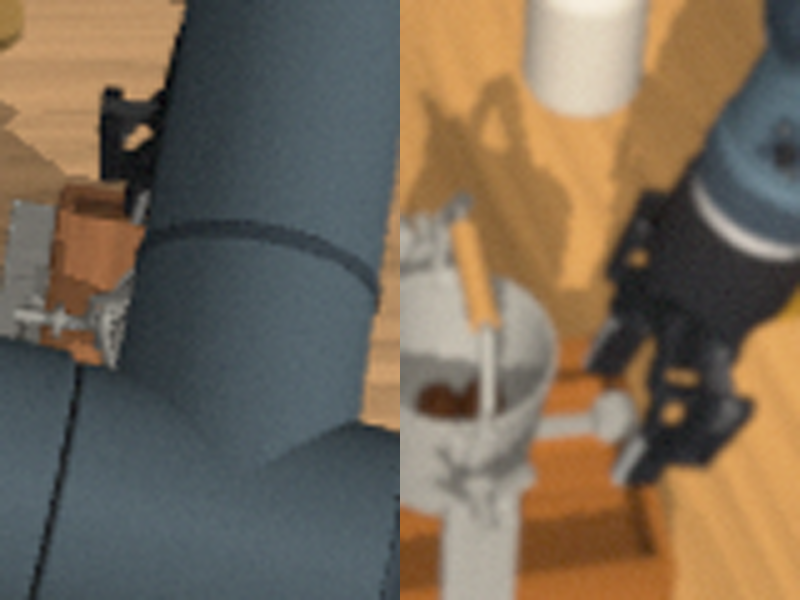

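Request:
move_arm --pt "0.22 0 0 0 0 0" --pt "0 0 0 0 0 0"

```text
time_s: 18.38
tool_pos: [0.6114, -0.0816, 0.0756]
tcp_rot: [0.573, 0.063, 0.816, -0.044]
wrist_force: [0.4, 0.1, 0.0]
finger_gap: 0.0597
```

Request:
move_arm --pt "0 0 0 0 0 0" --pt "0 0 0 0 0 0" --pt "0 0 0 0 0 0" --pt "0 0 0 0 0 0" --pt "0 0 0 0 0 0" --hand 1

```text
time_s: 19.0
tool_pos: [0.6116, -0.0812, 0.0763]
tcp_rot: [0.573, 0.064, 0.816, -0.044]
wrist_force: [-0.6, 2.3, 0.3]
finger_gap: 0.0132
```

```bash
cat > arc.py <<'E'
from kin import *
import sys
# arc waypoints in tool units, per row; phase listed from current tip th0
o=sensors.get_obs();M=rot(o['tcp_rot']).as_matrix();g=np.array(o['tool_pos'])-.019*M[:,0]
X=np.array([-.987,.160,0]);Z=np.array([0,0,1.]);c=np.array([.5365,-.0695,.15])
d=g-c;print('F',o['wrist_force'],'gap',o['finger_gap'],'radial coords',d@X,d@Z,'r',np.hypot(d@X,d@Z))
loc=lambda th:(X*(-.084*np.cos(th)-.053*np.sin(th))+Z*(.084*np.sin(th)-.053*np.cos(th)))
a=[float(v) for v in sys.argv[1].split(',')]
p0=loc(np.radians(a[0]))
for t in a[1:]:
    p=loc(np.radians(t));print(t,np.round(M.T@(p-p0)/.03,2));p0=p
    T=c+p+.019*M[:,0]; print('   j',np.round(ik(np.hypot(T[0],T[1]),T[2],np.pi/2+np.arccos(-M[2,0])),2)[:3])
E
python3 arc.py 0,8,16,24,32,40,48,56,64,72,80,88,96,104,112,120,128
```

```text
F [-0.63172882  2.2904224   0.27237645] gap 0.013207907288166874 radial coords -0.08238378914040585 -0.055789763336039785 r 0.09949666530201996
8.0 [-0.46 -0.    0.07]
   j [0.9  0.55 1.57]
16.0 [-0.46 -0.    0.  ]
   j [0.9  0.6  1.62]
24.0 [-0.46 -0.   -0.06]
   j [0.91 0.65 1.66]
32.0 [-0.44  0.   -0.12]
   j [0.91 0.69 1.69]
40.0 [-0.42  0.   -0.18]
   j [0.9  0.71 1.73]
48.0 [-0.39  0.   -0.24]
   j [0.89 0.73 1.75]
56.0 [-0.36  0.   -0.29]
   j [0.88 0.73 1.77]
64.0 [-0.31  0.   -0.34]
   j [0.86 0.73 1.78]
72.0 [-0.26  0.   -0.38]
   j [0.84 0.71 1.79]
80.0 [-0.21  0.   -0.41]
   j [0.81 0.68 1.79]
88.0 [-0.15  0.   -0.44]
   j [0.77 0.64 1.78]
96.0 [-0.08  0.   -0.45]
   j [0.74 0.59 1.77]
104.0 [-0.02  0.   -0.46]
   j [0.7  0.54 1.75]
112.0 [ 0.04  0.   -0.46]
   j [0.67 0.49 1.73]
120.0 [ 0.11  0.   -0.45]
   j [0.63 0.43 1.71]
128.0 [ 0.17  0.   -0.43]
   j [0.6  0.37 1.68]
```

Request:
move_arm --pt "-0.23 0 0.03 0 0 0" --pt "-0.23 0 0.03 0 0 0" --pt "-0.23 0 0 0 0 0" --pt "-0.23 0 0 0 0 0" --pt "0 0 0 0 0 0"

```text
time_s: 19.62
tool_pos: [0.623, -0.0837, 0.1023]
tcp_rot: [0.574, 0.063, 0.815, -0.045]
wrist_force: [-3.5, 0.8, -2.2]
finger_gap: 0.0131
```

```bash
python3 arc.py 16,16
```

```text
F [-3.50524643  0.824141   -2.18321213] gap 0.013098633799240438 radial coords -0.09403379418028118 -0.029782424150809686 r 0.09863745351659386
16.0 [0. 0. 0.]
   j [0.9  0.6  1.61]
```

Request:
move_arm --pt "-0.46 0 -0.06 0 0 0" --pt "-0.44 0 -0.12 0 0 0" --pt "-0.42 0 -0.18 0 0 0" --pt "-0.39 0 -0.24 0 0 0" --pt "-0.36 0 -0.29 0 0 0" --pt "-0.31 0 -0.34 0 0 0" --pt "0 0 0 0 0 0"

```text
time_s: 20.5
tool_pos: [0.6123, -0.0818, 0.1829]
tcp_rot: [0.574, 0.063, 0.815, -0.045]
wrist_force: [0.3, 0.6, -3.8]
finger_gap: 0.013
```

```bash
python3 arc.py 64,64
```

```text
F [ 0.31802062  0.60771796 -3.84919369] gap 0.013044285353905696 radial coords -0.08316129773158872 0.05082880855149147 r 0.0974647075569722
64.0 [0. 0. 0.]
   j [0.86 0.72 1.78]
```

Request:
move_arm --pt "-0.26 0 -0.38 0 0 0" --pt "-0.11 0 -0.2 0 0 0" --pt "-0.1 0 -0.21 0 0 0" --pt "-0.08 0 -0.22 0 0 0" --pt "-0.07 0 -0.22 0 0 0" --pt "-0.05 0 -0.22 0 0 0" --pt "-0.03 0 -0.23 0 0 0" --pt "-0.01 0 -0.23 0 0 0" --pt "-0.01 0 -0.23 0 0 0" --pt "0.02 0 -0.23 0 0 0" --pt "0.02 0 -0.23 0 0 0" --pt "0 0 0 0 0 0"

```text
time_s: 22.0
tool_pos: [0.5461, -0.0714, 0.2273]
tcp_rot: [0.574, 0.063, 0.816, -0.044]
wrist_force: [0.2, 0.1, -4.3]
finger_gap: 0.0128
```

```bash
python3 arc.py 112,112
```

```text
F [ 0.16682293  0.06146812 -4.25486424] gap 0.012780809926006961 radial coords -0.01618275452821632 0.09516636654151908 r 0.09653247570033241
112.0 [0. 0. 0.]
   j [0.67 0.49 1.73]
```

Request:
move_arm --pt "0.05 0 -0.23 0 0 0" --pt "0.06 0 -0.22 0 0 0" --pt "0.08 0 -0.22 0 0 0" --pt "0.09 0 -0.21 0 0 0" --pt "0 0 0 0 0 0" --pt "0 0 0 0 0 0" --pt "0 0 0 0 0 0"

```text
time_s: 22.88
tool_pos: [0.5194, -0.0673, 0.2278]
tcp_rot: [0.574, 0.063, 0.816, -0.044]
wrist_force: [-0.6, 0.5, -4.2]
finger_gap: 0.0129
```

```bash
python3 arc.py 128,128; python3 - <<'E'
from h import *
s=viewer.camera('side');t=viewer.camera('top')
for n in ('nut0_center','tab','pail'):
  for m,c in (('t',t),('s',s)): print(n,m,[(np.round(d['position'],1).tolist(),round(d['confidence'],2)) for d in place_of(c,n)])
cv2.imwrite('pics/c9.png',np.hstack([cv2.resize(c['frame'][a:a+120,b:b+b2],(400,400),interpolation=cv2.INTER_CUBIC) for c,a,b,b2 in ((t,210,325,120),(s,230,250,120))])[:,:,::-1])
E
```

```text
F [-0.5586291   0.52446751 -4.21515282] gap 0.012933364208923836 radial coords 0.010819348398508052 0.09569043205166625 r 0.09630014063334931
128.0 [0. 0. 0.]
   j [0.6  0.37 1.68]
nut0_center t [([291.7, 495.8], 0.33)]
nut0_center s []
tab t [([173.8, 396.6], 0.98), ([312.7, 233.8], 0.9), ([316.5, 123.5], 0.88)]
tab s [([201.1, 223.7], 0.94), ([295.5, 420.2], 0.81), ([251.8, 325.1], 0.67)]
pail t [([313.4, 153.4], 0.93), ([340.6, 225.1], 0.67), ([153.8, 405.7], 0.58), ([277.0, 390.8], 0.55)]
pail s [([295.0, 451.5], 0.9), ([156.2, 213.5], 0.74), ([201.5, 200.7], 0.62), ([262.5, 294.0], 0.61)]
```

View pics/c9.png

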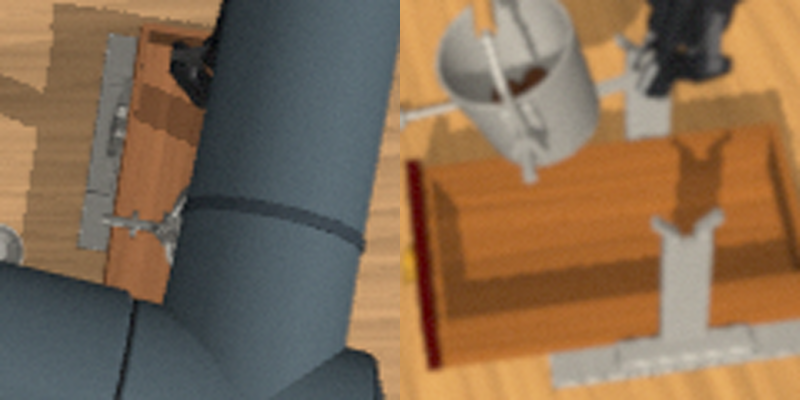

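The pail did not turn in the grip. It lifted out of the notches and is now held by its tab, tilted a little, with the nutmegs still inside. I'll measure its tilt and put it back.

```bash
cat > st.py <<'E'
from kin import *
c0=np.array([.5365,-.0695,.15]);X=np.array([-.987,.160,0]);X/=np.linalg.norm(X);Z=np.array([0,0,1.]);Y=np.cross(Z,X)
def onplane(c,p,y):
    a,u=ray(c,p);s=(y-(a-c0)@Y)/(u@Y);q=a+s*u-c0;return np.array([q@X,q@Z])
def grasp():
    o=sensors.get_obs();M=rot(o['tcp_rot']).as_matrix();g=np.array(o['tool_pos'])-.019*M[:,0]-c0
    return np.array([g@X,g@Z]),g@Y,M,o
def tabloc(th): return np.array([-.084*np.cos(th)-.053*np.sin(th),.084*np.sin(th)-.053*np.cos(th)])
E
python3 - <<'E'
from st import *
s=viewer.camera('side');t=viewer.camera('top')
g,gy,M,o=grasp();print('grasp',g,gy,'Y',Y)
n=onplane(s,(283.4,289),.095);print('near pin XZ',n,'c7 seated check',onplane(s,(230+372/5,290+238/5),.095))
# far pin from top: intersect with z of near
f=onz(t,(276,356.5),.15+n[1])-c0;print('far pin X,Y',f@X,f@Y)
d=g-n;print('r',np.hypot(*d),'tilt',np.degrees(np.arctan2(d[1],-d[0])-np.arctan2(-.053,.084)))
for p,rmin in ((np.pi/2,0),):
  for th in (0,30,60,90,120):
    for pitch in (110,90,70,50,30,10):
      G=c0+tabloc(np.radians(th))[0]*X+tabloc(np.radians(th))[1]*Z
      b=np.radians(pitch); r=np.hypot(G[0],G[1])+.019*np.cos(b);z=G[2]-.019*np.sin(b)
      q=ik(r,z,b);e=fk(q[0],q[1],b)-[r,z];print(th,pitch,np.round(q,2),'' if np.abs(e).max()<.002 else 'X')
E
```

```text
grasp [0.01101258 0.09577072] 0.0004741221821486602 Y [-0.16001848 -0.98711402  0.        ]
near pin XZ [0.10522193 0.11341789] c7 seated check [-0.00093822  0.0090203 ]
far pin X,Y 0.10899232032051101 -0.09007519356682837
r 0.09584791325096573 tilt 21.640353553553016
0 110 [0.89 0.51 1.54] 
0 90 [ 0.56 -0.04  0.97] 
0 70 [ 0.34 -0.49  0.4 ] 
0 50 [ 0.26 -0.89 -0.28] 
0 30 [ 0.51 -1.22 -1.2 ] 
0 10 [ 1.16 -1.3  -2.29] 
30 110 [0.91 0.68 1.69] 
30 90 [0.56 0.09 1.1 ] 
30 70 [ 0.31 -0.38  0.53] 
30 50 [ 0.18 -0.8  -0.1 ] 
30 30 [ 0.33 -1.15 -0.95] 
30 10 [ 0.93 -1.31 -2.06] 
60 110 [0.88 0.74 1.78] 
60 90 [0.51 0.14 1.2 ] 
60 70 [ 0.24 -0.33  0.66] 
60 50 [ 0.08 -0.75  0.05] 
60 30 [ 0.15 -1.12 -0.74] 
60 10 [ 0.71 -1.35 -1.89] 
90 110 [0.77 0.63 1.78] 
90 90 [0.42 0.1  1.25] 
90 70 [ 0.14 -0.34  0.74] 
90 50 [-0.05 -0.75  0.16] 
90 30 [-0.03 -1.14 -0.58] 
90 10 [ 0.56 -1.44 -1.82] 
120 110 [0.64 0.43 1.72] 
120 90 [ 0.31 -0.01  1.24] 
120 70 [ 0.04 -0.42  0.76] 
120 50 [-0.17 -0.81  0.23] 
120 30 [-0.19 -1.2  -0.48] 
120 10 [ 1.64 -1.92 -3.38]
```

Request:
move_arm --pt "-0.17 0 0.43 0 0 0" --pt "-0.11 0 0.45 0 0 0" --pt "-0.04 0 0.46 0 0 0" --pt "0.02 0 0.46 0 0 0" --pt "0.08 0 0.45 0 0 0" --pt "0.15 0 0.44 0 0 0" --pt "0.21 0 0.41 0 0 0" --pt "0.26 0 0.38 0 0 0" --pt "0.31 0 0.34 0 0 0" --pt "0.18 0 0.145 0 0 0" --pt "0 0 0 0 0 0" --pt "0 0 0 0 0 0"

```text
time_s: 24.88
tool_pos: [0.6208, -0.083, 0.1631]
tcp_rot: [0.574, 0.063, 0.815, -0.044]
wrist_force: [0.2, -0.0, -3.5]
finger_gap: 0.0126
```

```bash
cat > chk.py <<'E'
from st import *
g,gy,M,o=grasp()
print('grasp XZ',g.round(4),'Y',round(gy,4),'F',np.round(o['wrist_force'],1),'gap',round(o['finger_gap'],4),'th_arc',np.degrees(np.arctan2(g[1],-g[0])-np.arctan2(-.053,.084)).round(1),'j',np.round(o['joint_pos'],2),'t',round(o['time_s'],2))
s=viewer.camera('side');t=viewer.camera('top')
for n in ('pail_axis','tab'):
  for d in place_of(s,n):
    r,c=d['position']
    if 225<r<330 and 270<c<400: print(n,'s',np.round([r,c],1),round(d['confidence'],2),'XZ on Y=0:',onplane(s,(r,c),0).round(4))
E
python3 chk.py
```

```text
grasp XZ [-0.0918  0.031 ] Y -0.0002 F [ 0.2 -0.  -3.5] gap 0.0126 th_arc 50.9 j [-0.22  0.88  0.72  1.75 -0.02 -0.06] t 24.88
pail_axis s [258.3 328.4] 0.62 XZ on Y=0: [0.0047 0.0592]
tab s [266.8 368. ] 0.82 XZ on Y=0: [-0.092   0.0072]
```

Request:
move_arm --pt "0.18 0 0.145 0 0 0" --pt "0.39 0 0.24 0 0 0" --pt "0.42 0 0.18 0 0 0" --pt "0.22 0 0.06 0 0 0" --pt "0.22 0 0.06 0 0 0" --pt "0 0 0 0 0 0"

```text
time_s: 25.82
tool_pos: [0.6252, -0.0837, 0.1146]
tcp_rot: [0.573, 0.063, 0.816, -0.044]
wrist_force: [-0.1, -0.0, -4.2]
finger_gap: 0.0128
```

```bash
python3 chk.py
```

```text
grasp XZ [-0.0963 -0.0175] Y -0.0002 F [-0.1 -0.  -4.2] gap 0.0128 th_arc 22.0 j [-0.22  0.9   0.64  1.65 -0.02 -0.06] t 25.82
pail_axis s [270.3 329.2] 0.93 XZ on Y=0: [0.0021 0.0128]
pail_axis s [257.7 327.6] 0.62 XZ on Y=0: [0.0066 0.0618]
tab s [276.3 368.4] 0.89 XZ on Y=0: [-0.0958 -0.0319]
```

Request:
move_arm --pt "0.23 0 0.03 0 0 0" --pt "0.23 0 0.03 0 0 0" --pt "0 0 0 0 0 0"

```text
time_s: 26.4
tool_pos: [0.6232, -0.0834, 0.1022]
tcp_rot: [0.574, 0.063, 0.815, -0.045]
wrist_force: [3.4, -0.5, 3.7]
finger_gap: 0.0129
```

```bash
python3 chk.py; python3 -c "
from st import *
s=viewer.camera('side');print(onplane(s,(271.1,331.7),0),onplane(s,(283.5,362.8),0))"
```

```text
grasp XZ [-0.0942 -0.0299] Y -0.0002 F [ 3.4 -0.5  3.7] gap 0.0129 th_arc 14.6 j [-0.22  0.9   0.59  1.61 -0.02 -0.06] t 26.4
pail_axis s [271.4 330.8] 0.73 XZ on Y=0: [-0.0018  0.0077]
tab s [281.7 369.4] 0.75 XZ on Y=0: [-0.0999 -0.0553]
[-0.00393881  0.0083934 ] [-0.08348495 -0.05936648]
```

Request:
move_arm --pt "0.23 0 0 0 0 0" --pt "0.23 0 0 0 0 0" --pt "0.23 0 -0.03 0 0 0" --pt "0.2 0 -0.03 0 0 0" --pt "0 0 0 0 0 0"

```text
time_s: 27.28
tool_pos: [0.6113, -0.0816, 0.0766]
tcp_rot: [0.573, 0.063, 0.816, -0.044]
wrist_force: [2.7, 0.4, 2.4]
finger_gap: 0.0129
```

```bash
python3 chk.py
```

```text
grasp XZ [-0.0823 -0.0556] Y -0.0001 F [2.7 0.4 2.4] gap 0.0129 th_arc -1.8 j [-0.22  0.88  0.49  1.53 -0.02 -0.06] t 27.27
pail_axis s [273.  330.1] 0.85 XZ on Y=0: [-0.0002  0.0016]
tab s [285.9 360.9] 0.95 XZ on Y=0: [-0.0792 -0.0687]
tab s [257.8 394.7] 0.28 XZ on Y=0: [-0.1552  0.0294]
```

Request:
move_arm --pt "0 0 0 0 0 0" --pt "0 0 0 0 0 0" --pt "-0.1 0 -0.05 0 0.5 0" --pt "0 0 -0.06 0 0.5 0" --pt "0 0 0 0 0 0" --hand 0.8

```text
time_s: 28.1
tool_pos: [0.6098, -0.0813, 0.0766]
tcp_rot: [0.498, 0.067, 0.864, -0.038]
wrist_force: [1.0, -0.6, -0.9]
finger_gap: 0.0168
```

Request:
move_arm --pt "0 0 0 0 0 0" --pt "0 0 0 0 0 0" --pt "0 0 0 0 0 0" --hand 0.84

```text
time_s: 28.48
tool_pos: [0.6107, -0.0818, 0.0827]
tcp_rot: [0.502, 0.067, 0.861, -0.039]
wrist_force: [3.3, -0.5, -1.6]
finger_gap: 0.0139
```

```bash
python3 chk.py
```

```text
grasp XZ [-0.0846 -0.0508] Y 0.0002 F [ 3.3 -0.5 -1.6] gap 0.0139 th_arc 1.3 j [-0.22  1.1   0.89  1.87 -0.03 -0.06] t 28.48
pail_axis s [272.4 326.1] 0.95 XZ on Y=0: [0.0095 0.0061]
tab s [284.8 363.2] 0.89 XZ on Y=0: [-0.0849 -0.0652]
```

```bash
cat > arc2.py <<'E'
from st import *
import sys
# arc2.py th0 th1 step pitch_rate : rows in tool units, starting from present orientation
a,b,st,k=map(float,sys.argv[1:5])
g,gy,M,o=grasp()
ts=np.arange(a,b+1e-6*np.sign(st),st); Rc=R.from_matrix(M)
def T(th,Rm): p=tabloc(np.radians(th));return c0+p[0]*X+p[1]*Z+.019*Rm.apply([1,0,0])
p0=T(ts[0],Rc)
for t in ts[1:]:
    wy=-k*abs(st)/10*np.sign(st)
    Rn=Rc*R.from_rotvec(np.radians([0,wy*10,0])); p=T(t,Rn); d=Rc.inv().apply(p-p0)/.03
    print(t,[round(v,2) for v in d],'wy',round(wy,2),'j',ik(np.hypot(p[0],p[1]),p[2],np.pi/2+np.sign(Rn.apply([1,0,0])@X)*np.arccos(-Rn.apply([1,0,0])[2])).round(2)); p0=p;Rc=Rn
E
python3 arc2.py 0 128 8 .6
```

```text
8.0 [np.float64(-0.46), np.float64(-0.0), np.float64(0.04)] wy -0.48 j [1.   0.74 1.74]
16.0 [np.float64(-0.46), np.float64(-0.0), np.float64(0.02)] wy -0.48 j [0.91 0.61 1.63]
24.0 [np.float64(-0.46), np.float64(-0.0), np.float64(-0.01)] wy -0.48 j [0.82 0.5  1.52]
32.0 [np.float64(-0.46), np.float64(-0.0), np.float64(-0.04)] wy -0.48 j [0.73 0.38 1.41]
40.0 [np.float64(-0.45), np.float64(0.0), np.float64(-0.06)] wy -0.48 j [0.64 0.27 1.3 ]
48.0 [np.float64(-0.44), np.float64(0.0), np.float64(-0.09)] wy -0.48 j [0.55 0.15 1.19]
56.0 [np.float64(-0.43), np.float64(0.0), np.float64(-0.11)] wy -0.48 j [0.46 0.04 1.09]
64.0 [np.float64(-0.42), np.float64(0.0), np.float64(-0.13)] wy -0.48 j [ 0.37 -0.07  0.98]
72.0 [np.float64(-0.41), np.float64(0.0), np.float64(-0.16)] wy -0.48 j [ 0.28 -0.18  0.87]
80.0 [np.float64(-0.4), np.float64(0.0), np.float64(-0.18)] wy -0.48 j [ 0.2  -0.29  0.76]
88.0 [np.float64(-0.39), np.float64(0.0), np.float64(-0.2)] wy -0.48 j [ 0.11 -0.41  0.65]
96.0 [np.float64(-0.37), np.float64(0.0), np.float64(-0.22)] wy -0.48 j [ 0.03 -0.52  0.53]
104.0 [np.float64(-0.36), np.float64(0.0), np.float64(-0.24)] wy -0.48 j [-0.05 -0.63  0.41]
112.0 [np.float64(-0.34), np.float64(0.0), np.float64(-0.26)] wy -0.48 j [-0.12 -0.75  0.29]
120.0 [np.float64(-0.32), np.float64(0.0), np.float64(-0.28)] wy -0.48 j [-0.19 -0.86  0.16]
128.0 [np.float64(-0.3), np.float64(0.0), np.float64(-0.3)] wy -0.48 j [-0.25 -0.98  0.02]
```

Request:
move_arm --pt "-0.23 0 0.02 0 -0.24 0" --pt "-0.23 0 0.02 0 -0.24 0" --pt "-0.46 0 0.02 0 -0.48 0" --pt "-0.46 0 -0.01 0 -0.48 0" --pt "0 0 0 0 0 0" --pt "0 0 0 0 0 0" --hand 0.845

```text
time_s: 29.42
tool_pos: [0.6274, -0.0838, 0.1182]
tcp_rot: [0.603, 0.062, 0.794, -0.047]
wrist_force: [-0.8, 1.6, 2.0]
finger_gap: 0.0135
```

```bash
python3 chk.py
```

```text
grasp XZ [-0.0971 -0.0135] Y -0.0004 F [-0.8  1.6  2. ] gap 0.0135 th_arc 24.3 j [-0.22  0.82  0.5   1.53 -0.02 -0.07] t 29.43
pail_axis s [271.9 329.6] 0.62 XZ on Y=0: [0.0011 0.0063]
pail_axis s [306.8 331.5] 0.44 XZ on Y=0: [-0.0062 -0.1458]
tab s [276.4 370. ] 0.78 XZ on Y=0: [-0.0998 -0.0332]
```

Request:
move_arm --pt "-0.46 0 -0.04 0 -0.48 0" --pt "-0.45 0 -0.06 0 -0.48 0" --pt "-0.44 0 -0.09 0 -0.48 0" --pt "-0.43 0 -0.11 0 -0.48 0" --pt "0 0 0 0 0 0"

```text
time_s: 30.25
tool_pos: [0.6259, -0.0838, 0.1717]
tcp_rot: [0.728, 0.053, 0.681, -0.056]
wrist_force: [-0.3, 0.2, -1.4]
finger_gap: 0.0136
```

```bash
python3 chk.py
```

```text
grasp XZ [-0.0893  0.0407] Y -0.0002 F [-0.3  0.2 -1.4] gap 0.0136 th_arc 56.7 j [-0.24  0.45  0.04  1.09  0.01 -0.08] t 30.25
pail_axis s [272.9 327.7] 0.93 XZ on Y=0: [0.0056 0.0033]
tab s [263.4 367.6] 0.97 XZ on Y=0: [-0.0901  0.0208]
```

Request:
move_arm --pt "-0.42 0 -0.13 0 -0.48 0" --pt "-0.41 0 -0.16 0 -0.48 0" --pt "-0.2 0 -0.09 0 -0.24 0" --pt "-0.2 0 -0.09 0 -0.24 0" --pt "-0.2 0 -0.1 0 -0.24 0" --pt "-0.19 0 -0.1 0 -0.24 0" --pt "0 0 0 0 0 0"

```text
time_s: 31.32
tool_pos: [0.5989, -0.0797, 0.2146]
tcp_rot: [0.831, 0.043, 0.55, -0.065]
wrist_force: [1.2, 0.8, -2.2]
finger_gap: 0.0138
```

```bash
python3 chk.py
```

```text
grasp XZ [-0.0558  0.0821] Y 0.0002 F [ 1.2  0.8 -2.2] gap 0.0138 th_arc 88.0 j [-0.26  0.11 -0.41  0.65  0.04 -0.1 ] t 31.32
pail_axis s [271.5 325.7] 0.85 XZ on Y=0: [0.0105 0.0098]
tab s [250.4 354.3] 0.62 XZ on Y=0: [-0.0552  0.0765]
```

Request:
move_arm --pt "-0.19 0 -0.11 0 -0.24 0" --pt "-0.18 0 -0.11 0 -0.24 0" --pt "-0.18 0 -0.12 0 -0.24 0" --pt "-0.18 0 -0.12 0 -0.24 0" --pt "-0.17 0 -0.13 0 -0.24 0" --pt "-0.17 0 -0.13 0 -0.24 0" --pt "-0.16 0 -0.14 0 -0.24 0" --pt "-0.16 0 -0.14 0 -0.24 0" --pt "-0.15 0 -0.15 0 -0.2 0" --pt "0 0 0 0 0 0" --pt "0 0 0 0 0 0"

```text
time_s: 32.9
tool_pos: [0.5477, -0.0718, 0.2371]
tcp_rot: [0.919, 0.03, 0.386, -0.071]
wrist_force: [1.3, 0.1, 4.3]
finger_gap: 0.0138
```

```bash
python3 chk.py; python3 - <<'E'
from h import *
s=viewer.camera('side');t=viewer.camera('top')
for m,c in (('t',t),('s',s)): print(m,[(np.round(d['position'],1).tolist(),round(d['confidence'],2)) for d in place_of(c,'nut0_center')],[(np.round(d['position'],1).tolist(),round(d['confidence'],2),int(d['mask'].sum())) for d in silhouettes(c,'nut0_center')])
E
```

```text
grasp XZ [0.0018 0.1007] Y 0.0006 F [1.3 0.1 4.3] gap 0.0138 th_arc 123.3 j [-0.3  -0.22 -0.91  0.11  0.1  -0.11] t 32.9
tab s [250.1 332.6] 0.74 XZ on Y=0: [-0.0046  0.0873]
t [] [([280.5, 373.9], 0.45, 51), ([183.9, 353.4], 0.24, 115)]
s [([308.4, 294.8], 0.53), ([298.1, 292.5], 0.23)] [([312.1, 299.1], 0.47, 65)]
```

Request:
move_arm --pt "-0.15 0 -0.17 0 0 0" --pt "-0.14 0 -0.18 0 0 0" --pt "0 0 0 0 0 0" --pt "0 0 0 0 0 0" --pt "0 0 0 0 0 0" --pt "0 0 0 0 0 0"

```text
time_s: 34.15
tool_pos: [0.5335, -0.0696, 0.2354]
tcp_rot: [0.919, 0.03, 0.386, -0.071]
wrist_force: [0.6, 0.7, 6.6]
finger_gap: 0.0138
```

```bash
python3 chk.py; cat > nuts.py <<'E'
from st import *
s=viewer.camera('side');t=viewer.camera('top')
for m,c in (('t',t),('s',s)):
    hsv=cv2.cvtColor(c['frame'],cv2.COLOR_RGB2HSV); f=c['frame'].astype(int)
    # region: pixels whose floor-projection lies in the drawer
    rr,cc=np.mgrid[0:480,0:640]
    Q=np.array([onz(c,(r,k),.024) for r in range(230,330) for k in range(240,430)]).reshape(100,190,3)-c0
    reg=np.zeros((480,640),bool);reg[230:330,240:430]=(np.abs(Q@X-.04)<.14)&(np.abs(Q@Y)<.07)
    V=f.max(2);dark=(V<85)&(f[:,:,0]-f[:,:,2]>15)&reg
    n,l,st,ce=cv2.connectedComponentsWithStats(dark.astype(np.uint8))
    for i in range(1,n):
        if st[i,4]>8: q=onz(c,ce[i][::-1],.024)-c0;print(m,'px',ce[i][::-1].round(),'area',st[i,4],st[i,2:4],'X,Y',(q@X).round(3),(q@Y).round(3),f[l==i].mean(0).round())
E
python3 nuts.py
```

```text
grasp XZ [0.0163 0.099 ] Y 0.0006 F [0.6 0.7 6.6] gap 0.0138 th_arc 131.6 j [-0.31 -0.26 -0.94  0.12  0.11 -0.11] t 34.15
pail_axis s [274.6 328.6] 0.81 XZ on Y=0: [ 0.0034 -0.004 ]
tab s [250.5 326. ] 0.58 XZ on Y=0: [0.0106 0.0888]
t px [235. 411.] area 13 [ 2 12] X,Y -0.07 0.064 [75. 52. 36.]
t px [284. 375.] area 59 [10 10] X,Y 0.094 -0.023 [68. 43. 28.]
t px [297. 375.] area 51 [7 9] X,Y 0.131 -0.019 [67. 42. 28.]
t px [299. 381.] area 9 [2 8] X,Y 0.135 -0.001 [75. 55. 42.]
t px [312. 367.] area 30 [25  5] X,Y 0.178 -0.035 [69. 27. 21.]
s px [320. 276.] area 48 [8 8] X,Y 0.141 0.028 [74. 43. 21.]
```

Request:
move_arm --pt "0.14 0 0.18 0 0 0" --pt "0.15 0 0.17 0 0 0" --pt "0 0 0 0 0 0"

```text
time_s: 34.83
tool_pos: [0.5463, -0.0716, 0.2353]
tcp_rot: [0.919, 0.03, 0.388, -0.071]
wrist_force: [-0.4, -0.5, 6.1]
finger_gap: 0.0134
```

```bash
python3 chk.py; python3 arc2.py 124 0 -7.75 .6 | cut -c1-110
```

```text
grasp XZ [0.0032 0.0989] Y 0.0006 F [-0.4 -0.5  6.1] gap 0.0134 th_arc 124.1 j [-0.3  -0.22 -0.91  0.11  0.1  -0.11] t 34.83
pail_axis s [269.7 330.4] 0.89 XZ on Y=0: [-0.0007  0.0146]
tab s [250.  329.7] 0.87 XZ on Y=0: [0.0021 0.089 ]
116.25 [np.float64(0.32), np.float64(-0.0), np.float64(0.26)] wy 0.46 j [-0.15 -0.8   0.24]
108.5 [np.float64(0.34), np.float64(-0.0), np.float64(0.24)] wy 0.46 j [-0.08 -0.69  0.36]
100.75 [np.float64(0.35), np.float64(-0.0), np.float64(0.22)] wy 0.46 j [-0.01 -0.58  0.48]
93.0 [np.float64(0.37), np.float64(-0.0), np.float64(0.2)] wy 0.46 j [ 0.07 -0.47  0.59]
85.25 [np.float64(0.38), np.float64(-0.0), np.float64(0.18)] wy 0.46 j [ 0.15 -0.36  0.7 ]
77.5 [np.float64(0.39), np.float64(-0.0), np.float64(0.16)] wy 0.46 j [ 0.23 -0.25  0.81]
69.75 [np.float64(0.4), np.float64(-0.0), np.float64(0.14)] wy 0.46 j [ 0.31 -0.14  0.91]
62.0 [np.float64(0.41), np.float64(-0.0), np.float64(0.12)] wy 0.46 j [ 0.4  -0.03  1.02]
54.25 [np.float64(0.42), np.float64(-0.0), np.float64(0.09)] wy 0.46 j [0.48 0.08 1.12]
46.5 [np.float64(0.43), np.float64(-0.0), np.float64(0.07)] wy 0.46 j [0.57 0.19 1.23]
38.75 [np.float64(0.43), np.float64(-0.0), np.float64(0.05)] wy 0.46 j [0.66 0.3  1.33]
31.0 [np.float64(0.44), np.float64(-0.0), np.float64(0.02)] wy 0.46 j [0.75 0.41 1.43]
23.25 [np.float64(0.44), np.float64(0.0), np.float64(-0.0)] wy 0.46 j [0.83 0.52 1.54]
15.5 [np.float64(0.44), np.float64(0.0), np.float64(-0.03)] wy 0.46 j [0.92 0.64 1.65]
7.75 [np.float64(0.45), np.float64(0.0), np.float64(-0.05)] wy 0.46 j [1.02 0.76 1.76]
0.0 [np.float64(0.44), np.float64(0.0), np.float64(-0.07)] wy 0.46 j [1.12 0.89 1.88]
```

Request:
move_arm --pt "0.32 0 0.26 0 0.46 0" --pt "0.34 0 0.24 0 0.46 0" --pt "0.35 0 0.22 0 0.46 0" --pt "0.37 0 0.2 0 0.46 0" --pt "0.38 0 0.18 0 0.46 0" --pt "0.39 0 0.16 0 0.46 0" --pt "0.4 0 0.14 0 0.46 0" --pt "0.41 0 0.12 0 0.46 0" --pt "0 0 0 0 0 0"

```text
time_s: 36.15
tool_pos: [0.6221, -0.0834, 0.1767]
tcp_rot: [0.747, 0.051, 0.661, -0.058]
wrist_force: [-1.4, -0.1, -0.5]
finger_gap: 0.0139
```

```bash
python3 chk.py
```

```text
grasp XZ [-0.0844  0.0456] Y 0.0001 F [-1.4 -0.1 -0.5] gap 0.0139 th_arc 60.6 j [-0.24  0.39 -0.04  1.01  0.01 -0.08] t 36.15
pail_axis s [271.4 328.9] 0.91 XZ on Y=0: [0.0028 0.0086]
tab s [261.  366.6] 0.95 XZ on Y=0: [-0.087   0.0307]
```

Request:
move_arm --pt "0.42 0 0.09 0 0.46 0" --pt "0.43 0 0.07 0 0.46 0" --pt "0.43 0 0.05 0 0.46 0" --pt "0.44 0 0.02 0 0.46 0" --pt "0.44 0 0 0 0.46 0" --pt "0.44 0 -0.03 0 0.46 0" --pt "0.45 0 -0.05 0 0.46 0" --pt "0.36 0 -0.06 0 0.38 0" --pt "0 0 0 0 0 0"

```text
time_s: 37.48
tool_pos: [0.6101, -0.0812, 0.0813]
tcp_rot: [0.507, 0.067, 0.859, -0.039]
wrist_force: [-5.0, -0.2, 1.3]
finger_gap: 0.0138
```

```bash
python3 chk.py; python3 nuts.py
```

```text
grasp XZ [-0.0837 -0.0521] Y -0.0002 F [-5.  -0.2  1.3] gap 0.0138 th_arc 0.4 j [-0.22  1.08  0.85  1.84 -0.03 -0.06] t 37.48
pail_axis s [273.4 328.8] 0.91 XZ on Y=0: [0.0029 0.0007]
tab s [285.3 364. ] 0.81 XZ on Y=0: [-0.0871 -0.0678]
t px [286. 374.] area 27 [7 7] X,Y 0.099 -0.027 [68. 44. 30.]
t px [287. 383.] area 26 [8 5] X,Y 0.098 -0.001 [70. 45. 31.]
t px [302. 402.] area 48 [ 5 25] X,Y 0.133 0.063 [69. 45. 28.]
t px [297. 375.] area 46 [7 9] X,Y 0.13 -0.019 [67. 42. 27.]
t px [304. 390.] area 68 [10  8] X,Y 0.143 0.029 [63. 40. 27.]
t px [314. 379.] area 50 [47  9] X,Y 0.178 -0.001 [69. 23. 19.]
s px [320. 276.] area 43 [8 8] X,Y 0.141 0.029 [76. 43. 22.]
```

Request:
move_arm --pt "0 0 0 0 0 0" --pt "0 0 0 0 0 0" --pt "0 0 0 0 0 0" --pt "0 0 0 0 0 0" --hand 0.4

```text
time_s: 38.28
tool_pos: [0.612, -0.0817, 0.0822]
tcp_rot: [0.509, 0.066, 0.857, -0.039]
wrist_force: [0.2, -0.1, 0.2]
finger_gap: 0.0512
```

Request:
move_arm --pt "-0.2 0 0 0 -0.2 0" --pt "-0.4 0 0 0 -0.25 0" --pt "-0.4 0 0 0 -0.25 0" --pt "-0.5 0 0 0 -0.25 0" --pt "-0.6 0 0 0 0 0" --pt "-0.6 0 0 0 0 0" --pt "-0.6 0 0 0 0 0" --pt "-0.5 0 0 0 -0.4 0" --pt "-0.5 0 0 0 -0.5 0" --pt "-0.5 0 0 0 -0.5 0" --pt "-0.5 0 0 0 -0.4 0" --pt "0 0 0 0 0 0"

```text
time_s: 39.78
tool_pos: [0.66, -0.0891, 0.2352]
tcp_rot: [0.7, 0.055, 0.71, -0.054]
wrist_force: [-1.1, -0.2, -0.6]
finger_gap: 0.0511
```

```bash
python3 chk.py
```

```text
grasp XZ [-0.1253  0.1042] Y -0.0004 F [-1.1 -0.2 -0.6] gap 0.0511 th_arc 72.0 j [-0.23  0.6   0.44  1.43 -0.   -0.07] t 39.77
pail_axis s [272.7 332.3] 0.79 XZ on Y=0: [-0.0055  0.0017]
pail_axis s [321.6 275.4] 0.16 XZ on Y=0: [ 0.1419 -0.1807]
tab s [283.2 363.4] 0.94 XZ on Y=0: [-0.0849 -0.0584]
```

Request:
move_arm --pt "-1 0 0 0 0 0" --pt "-1 0 0 0 0 0" --pt "-0.5 0.5 0 0 0 0" --pt "0 1 -0.3 0 0 0" --pt "0 1 -0.3 0 0 0" --pt "0 1 -0.3 0 0 0" --pt "0 1 -0.3 0 0 0" --pt "0 1 -0.3 0 0 0" --pt "0 1 -0.3 0 0 0" --pt "0 1 -0.3 0 0 0" --pt "0 1 -0.3 0 0 0" --pt "0 0 0 0 0 0"

```text
time_s: 41.48
tool_pos: [0.6297, 0.1757, 0.3073]
tcp_rot: [0.697, 0.054, 0.713, -0.053]
wrist_force: [0.5, 0.1, 0.5]
finger_gap: 0.0515
```

```bash
python3 nuts.py; python3 - <<'E'
from h import *
s=viewer.camera('side');t=viewer.camera('top')
for n,px in (('jar',((198.5,295.2),(216.6,359.1))),('mortar',((206.9,226.3),(172.6,322.6))),('weight',((187.4,353.8),(259.2,392.3))),('scoop',((308.6,318.7),(266.8,251.8))),('brush',((291,498),(447,326)))):
  for c,p in ((t,px[0]),(s,px[1])):
    l=place_of(c,n); print(n,'was',p,'now',[np.round(d['position'],1).tolist() for d in l[:1]])
cv2.imwrite('pics/c10.png',np.hstack([cv2.resize(c['frame'][a:a+120,b:b+120],(400,400),interpolation=cv2.INTER_CUBIC) for c,a,b in ((t,210,325),(s,230,250))])[:,:,::-1])
E
```

```text
t px [236. 411.] area 22 [ 3 12] X,Y -0.069 0.063 [71. 47. 30.]
t px [286. 404.] area 108 [10 59] X,Y 0.086 0.063 [70. 46. 29.]
t px [285. 379.] area 95 [17 10] X,Y 0.093 -0.012 [69. 44. 29.]
t px [297. 375.] area 49 [7 9] X,Y 0.131 -0.019 [69. 43. 29.]
t px [304. 390.] area 67 [10  8] X,Y 0.143 0.029 [63. 39. 26.]
t px [314. 379.] area 48 [47  9] X,Y 0.179 0.001 [69. 23. 19.]
s px [305. 294.] area 10 [5 3] X,Y 0.091 -0.008 [78. 44. 22.]
s px [319. 275.] area 56 [10  8] X,Y 0.142 0.028 [73. 41. 20.]
jar was (198.5, 295.2) now []
jar was (216.6, 359.1) now [[216.5, 357.4]]
mortar was (206.9, 226.3) now [[209.5, 223.6]]
mortar was (172.6, 322.6) now [[167.8, 322.0]]
weight was (187.4, 353.8) now [[186.4, 352.0]]
weight was (259.2, 392.3) now [[260.3, 396.0]]
scoop was (308.6, 318.7) now []
scoop was (266.8, 251.8) now [[265.8, 250.4]]
brush was (291, 498) now [[291.3, 495.7]]
brush was (447, 326) now [[444.6, 323.7]]
```

View pics/c10.png

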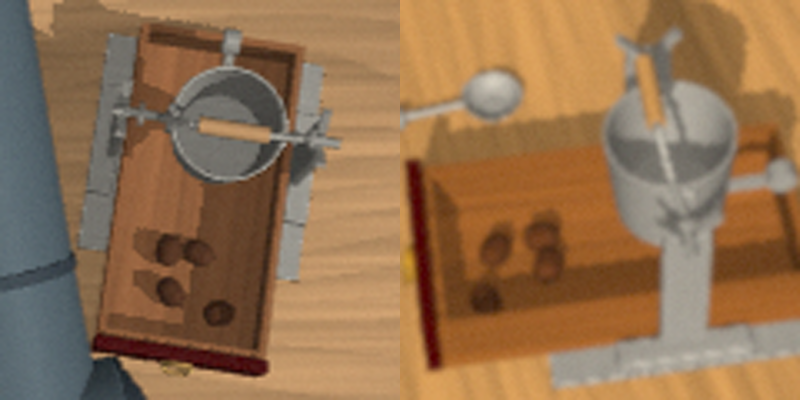

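The last picture shows all four nutmegs in the drawer, at top-view crop (168,248), (200,252), (170,290) and (218,313). The pail is empty and hangs upright in both notches, with its tab on the far side. The gripper is clear of everything.

```bash
python3 -c "
from h import *
print(workorder.finish_job())"
```

```text
the job is handed in; nothing more can be done
None
```

The job is handed in at about 42 s of the 72 s allowed. All four nutmegs are in the drawer, and the empty pail hangs upright in both notches with its tab away from the robot.

**What I did:** I lifted the pail by its bail, turned it 40°, hung it in the notches and let go. I then took the tab, tipped the pail to about 130°, let it down upright and backed off.

**What went wrong on the way:** On the first tipping try I gripped the tab at full force and it did not turn freely between the fingers. The pins lifted out of the notches, and the pail was carried by its tab with all four nutmegs still inside. I set it back in the notches and tipped it again with a lighter grip and the tool turning along. That time it stayed seated.

**Last checks:**
- **Nutmegs and pail:** the final picture shows four nutmegs in the drawer and none in the pail.
- **Bystanders:** the jar, mortar, weight, scoop and brush match their first pixel positions to within about 5 px. The jar and scoop could only be checked in the side view, because they were not found in the last top view.
- **Forces:** the highest wrist force I read was about 7 N, against the 120 N limit.
- **Joint range:** during the first approach to the tab, joint 3 read 1.2204 against its stated limit of 1.22. The arm kept moving normally, but I can't rule out that the judge counts that hair's breadth.

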